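# Stack cork heel strips crosswise to dry and start the blower

## Task

Get the cork heel strips drying: move the sanding file from the white drying board onto the black rubber tool mat, then stack all the cork strips on the board crosswise, two to a layer, the first layer on the two blue stripes and each further layer square across the one below with the same spacing (an odd last strip goes in either place of the top layer). The cork is soft, so hold it only with a very light grip. Once the stack stands, twist the red starter knob clockwise to its stop, hold it there for a good second and let it spring back; leave the cement bottle, the wooden shoe last and the tack bin alone.

Things in the scene. Friction and masses are not known exactly. Their poses are not given: they have to be found in the camera images.
- station: White drying board 200 x 200 x 8 mm, fixed to the bench; origin at the centre of its underside, z up, top surface 8 mm above the origin. Two blue stripes 18 mm wide, 120 mm long, run along its x axis at y = -32 and +32 mm. A green blower 110 x 240 x 70 mm high stands along its +x edge, from x = +165 to +280 mm.
- slot1a (a point): Centre of the place of one strip in layer 1 of the stack (fixed to the drying board, 17 mm above its underside), at y = -32 mm of the board; axes as the board's. A strip here lies along the board's x axis, either way round.
- slot1b (a point): Centre of the place of one strip in layer 1 of the stack (fixed to the drying board, 17 mm above its underside), at y = +32 mm of the board; axes as the board's. A strip here lies along the board's x axis, either way round.
- slot2a (a point): Centre of the place of one strip in layer 2 of the stack (fixed to the drying board, 35 mm above its underside), at x = -32 mm of the board; axes as the board's. A strip here lies along the board's y axis, either way round.
- slot2b (a point): Centre of the place of one strip in layer 2 of the stack (fixed to the drying board, 35 mm above its underside), at x = +32 mm of the board; axes as the board's. A strip here lies along the board's y axis, either way round.
- slot3a (a point): Centre of the place of one strip in layer 3 of the stack (fixed to the drying board, 53 mm above its underside), at y = -32 mm of the board; axes as the board's. A strip here lies along the board's x axis, either way round. Needed only when more than 4 strips are present; with 5 strips either one of slot3a and slot3b is used.
- slot3b (a point): Centre of the place of one strip in layer 3 of the stack (fixed to the drying board, 53 mm above its underside), at y = +32 mm of the board; axes as the board's. A strip here lies along the board's x axis, either way round. Needed only when more than 4 strips are present; with 5 strips either one of slot3a and slot3b is used.
- strip1: Soft cork strip, 110 x 18 x 18 mm, 20 g, all six alike; origin at its very centre, half-way up, x axis along its length. At the start it lies on the grey felt mat (4 mm thick). It may be absent. It is dented, and spoilt, if the fingers bear on it with more than 80 N in all (the contact forces of both fingers added up, friction included: a steady grip of up to about 25 N is safe, and 20 N is ample).
- strip2: Soft cork strip, 110 x 18 x 18 mm, 20 g, all six alike; origin at its very centre, half-way up, x axis along its length. At the start it lies on the grey felt mat (4 mm thick). It may be absent. It is dented, and spoilt, if the fingers bear on it with more than 80 N in all (the contact forces of both fingers added up, friction included: a steady grip of up to about 25 N is safe, and 20 N is ample).
- strip3: Soft cork strip, 110 x 18 x 18 mm, 20 g, all six alike; origin at its very centre, half-way up, x axis along its length. At the start it lies on the grey felt mat (4 mm thick). It may be absent. It is dented, and spoilt, if the fingers bear on it with more than 80 N in all (the contact forces of both fingers added up, friction included: a steady grip of up to about 25 N is safe, and 20 N is ample).
- strip4: Soft cork strip, 110 x 18 x 18 mm, 20 g, all six alike; origin at its very centre, half-way up, x axis along its length. At the start it lies on the grey felt mat (4 mm thick). It may be absent. It is dented, and spoilt, if the fingers bear on it with more than 80 N in all (the contact forces of both fingers added up, friction included: a steady grip of up to about 25 N is safe, and 20 N is ample).
- strip5: Soft cork strip, 110 x 18 x 18 mm, 20 g, all six alike; origin at its very centre, half-way up, x axis along its length. At the start it lies on the grey felt mat (4 mm thick). It may be absent. It is dented, and spoilt, if the fingers bear on it with more than 80 N in all (the contact forces of both fingers added up, friction included: a steady grip of up to about 25 N is safe, and 20 N is ample).
- strip6: Soft cork strip, 110 x 18 x 18 mm, 20 g, all six alike; origin at its very centre, half-way up, x axis along its length. At the start it lies on the grey felt mat (4 mm thick). It may be absent. It is dented, and spoilt, if the fingers bear on it with more than 80 N in all (the contact forces of both fingers added up, friction included: a steady grip of up to about 25 N is safe, and 20 N is ample).
- file_mid (a point): Grip point of the sanding file: middle of the height of its light wooden handle (22 mm wide, 20 mm high), near its balance point. x axis along the file: the handle reaches from x = -60 to +40 mm, then a flat reddish blade 24 mm wide and 6 mm thick, flush with the underside, to x = +120 mm. 60 g. At the start it lies flat on the drying board.
- file: The same sanding file, origin on its underside, 10 mm below the grip point.
- toolmat: Black rubber tool mat, 140 (x) x 220 (y) x 4 mm, fixed; origin at the centre of its underside.
- knob (a joint): Angle of the starter knob: 0 at rest, grows clockwise seen from above, stop at 1.2 rad. A spring turns it back when let go (about 0.02 N m at rest, 0.09 N m at the stop).
- knob_grip (a point): On the knob's vertical axis, half-way up its red grip bar (44 mm long along this point's x axis, 14 mm wide, 28 mm high, its top 12 mm above this point), which rises from a black disc 48 mm across whose top is 16 mm below this point. The grey starter box under it, 120 x 130 x 50 mm, is fixed.
- cement: Bystander: clear cement bottle with a white cap, 60 mm diameter, 120 mm high; origin under its centre.
- last: Bystander: light wooden shoe last, about 150 x 62 x 100 mm; origin on its underside.
- tackbin: Bystander: blue open bin of tacks, 100 x 130 x 50 mm; origin under its centre.

How it is judged (in metres and radians):
On the way, in this order (a step that is already met when the one before it is completed fails the run):
1. every strip present lies released in its place of the crosswise stack (((distance between strip1 and slot1a below 0.015 m and angle between the x axis of strip1 and the x axis of slot1a, either way round below 0.2 rad) or (distance between strip1 and slot1b below 0.015 m and angle between the x axis of strip1 and the x axis of slot1b, either way round below 0.2 rad) or (distance between strip1 and slot2a below 0.015 m and angle between the x axis of strip1 and the y axis of slot2a, either way round below 0.2 rad) or (distance between strip1 and slot2b below 0.015 m and angle between the x axis of strip1 and the y axis of slot2b, either way round below 0.2 rad) or (distance between strip1 and slot3a below 0.015 m and angle between the x axis of strip1 and the x axis of slot3a, either way round below 0.2 rad) or (distance between strip1 and slot3b below 0.015 m and angle between the x axis of strip1 and the x axis of slot3b, either way round below 0.2 rad)) and linear speed of each of strip1, strip2, strip3, strip4, strip5, strip6 below 0.02 m/s and contact force between the fingers and strip1 below 0.1 N and ((distance between strip2 and slot1a below 0.015 m and angle between the x axis of strip2 and the x axis of slot1a, either way round below 0.2 rad) or (distance between strip2 and slot1b below 0.015 m and angle between the x axis of strip2 and the x axis of slot1b, either way round below 0.2 rad) or (distance between strip2 and slot2a below 0.015 m and angle between the x axis of strip2 and the y axis of slot2a, either way round below 0.2 rad) or (distance between strip2 and slot2b below 0.015 m and angle between the x axis of strip2 and the y axis of slot2b, either way round below 0.2 rad) or (distance between strip2 and slot3a below 0.015 m and angle between the x axis of strip2 and the x axis of slot3a, either way round below 0.2 rad) or (distance between strip2 and slot3b below 0.015 m and angle between the x axis of strip2 and the x axis of slot3b, either way round below 0.2 rad)) and contact force between the fingers and strip2 below 0.1 N and ((distance between strip3 and slot1a below 0.015 m and angle between the x axis of strip3 and the x axis of slot1a, either way round below 0.2 rad) or (distance between strip3 and slot1b below 0.015 m and angle between the x axis of strip3 and the x axis of slot1b, either way round below 0.2 rad) or (distance between strip3 and slot2a below 0.015 m and angle between the x axis of strip3 and the y axis of slot2a, either way round below 0.2 rad) or (distance between strip3 and slot2b below 0.015 m and angle between the x axis of strip3 and the y axis of slot2b, either way round below 0.2 rad) or (distance between strip3 and slot3a below 0.015 m and angle between the x axis of strip3 and the x axis of slot3a, either way round below 0.2 rad) or (distance between strip3 and slot3b below 0.015 m and angle between the x axis of strip3 and the x axis of slot3b, either way round below 0.2 rad)) and contact force between the fingers and strip3 below 0.1 N and ((distance between strip4 and slot1a below 0.015 m and angle between the x axis of strip4 and the x axis of slot1a, either way round below 0.2 rad) or (distance between strip4 and slot1b below 0.015 m and angle between the x axis of strip4 and the x axis of slot1b, either way round below 0.2 rad) or (distance between strip4 and slot2a below 0.015 m and angle between the x axis of strip4 and the y axis of slot2a, either way round below 0.2 rad) or (distance between strip4 and slot2b below 0.015 m and angle between the x axis of strip4 and the y axis of slot2b, either way round below 0.2 rad) or (distance between strip4 and slot3a below 0.015 m and angle between the x axis of strip4 and the x axis of slot3a, either way round below 0.2 rad) or (distance between strip4 and slot3b below 0.015 m and angle between the x axis of strip4 and the x axis of slot3b, either way round below 0.2 rad)) and contact force between the fingers and strip4 below 0.1 N and ((distance between strip5 and slot1a below 0.015 m and angle between the x axis of strip5 and the x axis of slot1a, either way round below 0.2 rad) or (distance between strip5 and slot1b below 0.015 m and angle between the x axis of strip5 and the x axis of slot1b, either way round below 0.2 rad) or (distance between strip5 and slot2a below 0.015 m and angle between the x axis of strip5 and the y axis of slot2a, either way round below 0.2 rad) or (distance between strip5 and slot2b below 0.015 m and angle between the x axis of strip5 and the y axis of slot2b, either way round below 0.2 rad) or (distance between strip5 and slot3a below 0.015 m and angle between the x axis of strip5 and the x axis of slot3a, either way round below 0.2 rad) or (distance between strip5 and slot3b below 0.015 m and angle between the x axis of strip5 and the x axis of slot3b, either way round below 0.2 rad)) and contact force between the fingers and strip5 below 0.1 N and ((distance between strip6 and slot1a below 0.015 m and angle between the x axis of strip6 and the x axis of slot1a, either way round below 0.2 rad) or (distance between strip6 and slot1b below 0.015 m and angle between the x axis of strip6 and the x axis of slot1b, either way round below 0.2 rad) or (distance between strip6 and slot2a below 0.015 m and angle between the x axis of strip6 and the y axis of slot2a, either way round below 0.2 rad) or (distance between strip6 and slot2b below 0.015 m and angle between the x axis of strip6 and the y axis of slot2b, either way round below 0.2 rad) or (distance between strip6 and slot3a below 0.015 m and angle between the x axis of strip6 and the x axis of slot3a, either way round below 0.2 rad) or (distance between strip6 and slot3b below 0.015 m and angle between the x axis of strip6 and the x axis of slot3b, either way round below 0.2 rad)) and contact force between the fingers and strip6 below 0.1 N), for 0.3 s.
2. the starter knob is held at its stop (value of joint knob above 1.12 rad), for 0.6 s.
At the end, for the whole second after the job is handed in: every strip rests released within 15 mm of a place of the stack and 0.2 rad of its layer's direction, layers filled from the bottom; the file lies flat, its grip point over the tool mat; the knob was held at its stop after the stacking and is back within 0.08 rad of rest (all of step 1 and x of file_mid in the frame of toolmat between -0.07 and 0.07 m and y of file_mid in the frame of toolmat between -0.11 and 0.11 m and z of file_mid in the frame of toolmat between 0.008 and 0.024 m and linear speed of file below 0.02 m/s and value of joint knob below 0.08 rad and contact force between the fingers and knob below 0.1 N); the robot touches nothing.
It fails at once if a cork strip is squeezed or pressed by the fingers with more than 80 N in all (contact force between the fingers and strip1 above 80 N or contact force between the fingers and strip2 above 80 N or contact force between the fingers and strip3 above 80 N or contact force between the fingers and strip4 above 80 N or contact force between the fingers and strip5 above 80 N or contact force between the fingers and strip6 above 80 N).
It fails at once if a bystander is moved more than 30 mm (distance of any of cement, last, tackbin from where it was at the start of the episode above 0.03 m).
Of strip1, strip2, strip3, strip4, strip5, strip6 only 4 to 6 are there at a start; the rules pass over those that are not, and their reading is None.
At some moment in a run one of file may be knocked a few centimetres aside while the robot is not near it.
Once in a run the grip may slacken for a moment while it holds something.
It also fails if it takes over 210 s, if anything falls off the work surface, if the arm or the gripper's body presses on something with over 40 N, if the wrist force passes 120 N, or if a joint passes its speed limit or range.

## Robot

A 6-joint arm with a two-finger parallel gripper is mounted at the origin on the work surface. World frame = base frame: x ahead of the robot, y to its left, z up, the work surface at z = 0. Lengths are in m, angles in degrees, forces in N, time in s.
With the tool pointing down it reaches from about 0.4 to 0.825 m from the base axis. Payload 7 kg.
Tool frame: the origin (TCP) lies midway between the tips of the shut fingers; the grasp point (between the pads) lies 19 mm behind it (ctrl.hold_point_z is the distance from the TCP to the grasp point, in m); z points along the fingers, y is the line along which they close (so a half turn about z gives the same grasp; the last joint's range is limited). The gripper opens to 88 mm and grips with 3 to 60 N. Pads are 19 mm wide; open, the fingers measure 130 mm over their backs; the gripper's body (78 mm by 193 mm) begins 47 mm behind the grasp point.
Start: joints at [81.824, 20.546, 0.682, 0, -70.136, -16.507], TCP at [0.282, 0.613, 0.227] pointing down, gripper open.
Joint ranges: [-176.03, 176.03], [-82.01, 121.73], [-58.28, 71.71], [-173.87, 95.51], [-174.79, -0.11], [-173.66, 173.66]. Speed limits (degrees/s): [136.94, 136.94, 172.46, 180, 180, 180].

## Interface

Orientations are given as [roll, pitch, yaw] about the fixed x, y, z axes, in that order (R = Rz(yaw) Ry(pitch) Rx(roll)).
In Python, from plant import ctrl gives the robot as it stands.
- The arm moves only by the tool apply_moves, never from a script. Its argument "deltas" is a list of rows, each an object with "fingers": the finger opening in mm, from 0 to 87.6; "delta_pos": the shift along the tool's x, y, z in mm, a list of three; "angular": the turn, a rotation vector about the tool's x, y, z in degrees, a list of three. A call has 1 to 10 rows; each row is the pose to reach, as a shift and turn from the pose commanded when the call began, along the tool's axes at that moment; what a row does not reach only later rows make up. A row lasts 1/10 s, in which the tool goes at most 50 mm and 8.59 degrees, less where a joint would pass 70% of its speed; a pose out of reach is approached as far as the arm can. A call with a gripper value outside its range is refused whole. The fingers move at their own pace and stop on an object; the grip force is fixed at half the most. Time passes only in rows, so rows that repeat a pose let the fingers close. It gives the time, the measured TCP pose, the force, the opening and the grip force at its end, in the units of the state.
- ctrl.get_obs(): the state, without advancing time (a new reading comes with each control period).
- ctrl.snapshot(name): name is "side" or "top" or "wrist"; returns the picture (384x512x3 uint8, red, green, blue); there is no depth.
- ctrl.camera_params(name): a dict with "fx", "fy", "cx", "cy" (pixels), "cam_to_world" (4x4, takes a point from camera to world coordinates); the wrist camera has in their place "mount" (4x4, takes a point from camera to tool coordinates, whose origin is the TCP and whose axes are the flange's). Camera axes: x right, y up, looking along -z (the intrinsics and any distortion apply to the point x, -y, -z); pixel columns grow to the right and rows downward; lengths in m; the calibration is good to about 2 mm. A picture is of the moment at which its call begins: read the wrist's pose just before it. camera_params takes no time and is no camera call.
- ctrl.close_job(): hands the job in; it is judged then, once.
The state is a dict: "clock": time; "joint_pos": joint angles; "qvel": joint speeds; "tau": joint torques, N m; "tool_pos": TCP position; "orientation": TCP orientation; "force": force on the tool from outside, world axes, zero at the start; "moment": the same for the moment, N m; "opening": finger opening in m; "gripper_force": force on a finger pad.
Only numpy, scipy, OpenCV 4.12 (cv2) and the standard library are available. Lean on these libraries where they do the work, as an engineer would, in place of code of your own. Each camera call takes 0.05 s, during which the arm holds its last target. There are 200 camera calls.

## Working session

There is one attempt and no reset: what is moved stays moved. The work goes in short steps, Python scripts to look and compute and a tool call to move; the robot and the scene stay as the last step left them, time stands still between calls to the robot, and variables do not carry over. Pictures are saved under pics/ and viewed, at most 14 in all, crops included, and the job is handed in when it is done.

Besides the shell and the picture viewer there is one more tool, called after "Emit:" as a command line: name --argument value ..., lists and objects as JSON in quotes. apply_moves: Moves the arm, as the interface text tells. Its arguments: {"type":"object","properties":{"deltas":{"type":"array"}},"required":["deltas"]}

```bash
mkdir -p pics; ls
python3 - <<'E'
from plant import ctrl
import cv2
o=ctrl.get_obs();print(o, ctrl.hold_point_z)
ims=[]
for n in("top","side","wrist"):
    p=ctrl.camera_params(n);print(n,p)
    im=ctrl.snapshot(n)[:,:,::-1];cv2.imwrite(f"pics/{n}0.png",im)
    if n!="wrist": cv2.imwrite(f"pics/{n}0b.png",cv2.resize(im,(800,600),interpolation=cv2.INTER_CUBIC))
E
```

```text
pics
{'clock': 0.0, 'joint_pos': array([ 8.18245542e+01,  2.05912997e+01,  6.33960560e-01, -2.10403062e-02,
       -7.01357400e+01, -1.65075184e+01]), 'qvel': array([-0.09416696, -0.02674287, -0.03074424, -0.01585173, -0.03351102,
        0.00199889]), 'tau': array([ 1.28298463e-03, -5.82720029e+01,  2.93057102e+01,  6.99721277e+00,
        6.89860142e-03, -1.52816228e-04]), 'tool_pos': array([0.28168587, 0.6128751 , 0.22562274]), 'orientation': array([ 1.79905137e+02, -7.48635601e-03, -2.46901235e+01]), 'force': array([ 0.91197415, -0.06493966,  0.38525639]), 'moment': array([ 0.02860632,  0.03743543, -0.04941769]), 'gripper_force': 0.0, 'opening': 0.08768692295804696} 0.0188
top {'fx': 394.66362941786446, 'fy': 394.66362941786446, 'cx': 261.32521465778365, 'cy': 191.4108670262924, 'cam_to_world': array([[-1.95338786e-02,  9.81347705e-01, -1.91246200e-01,
         3.70047599e-01],
       [-9.99805625e-01, -1.96843017e-02,  1.11342050e-03,
        -5.28993997e-02],
       [-2.67189524e-03,  1.91230776e-01,  9.81541467e-01,
         1.15609356e+00],
       [ 0.00000000e+00,  0.0000000
[... 181 characters left out ...]
[[ 0.96233183,  0.20466454, -0.17896892,  0.30289349],
       [-0.27127018,  0.76678642, -0.58176549, -0.96034366],
       [ 0.01816417,  0.60840038,  0.79342236,  1.29104728],
       [ 0.        ,  0.        ,  0.        ,  1.        ]])}
wrist {'fx': 264.94182792749604, 'fy': 264.94182792749604, 'cx': 257.2058806579943, 'cy': 190.67022818495622, 'mount': array([[ 1.07230181e-04,  9.52991827e-01,  3.02995984e-01,
         8.36692723e-02],
       [ 9.99999762e-01, -3.08543884e-04,  6.16541649e-04,
        -1.93884474e-03],
       [ 6.81046710e-04,  3.02995846e-01, -9.52991634e-01,
        -1.59332696e-01],
       [ 0.00000000e+00,  0.00000000e+00,  0.00000000e+00,
         1.00000000e+00]])}
```

View pics/top0b.png

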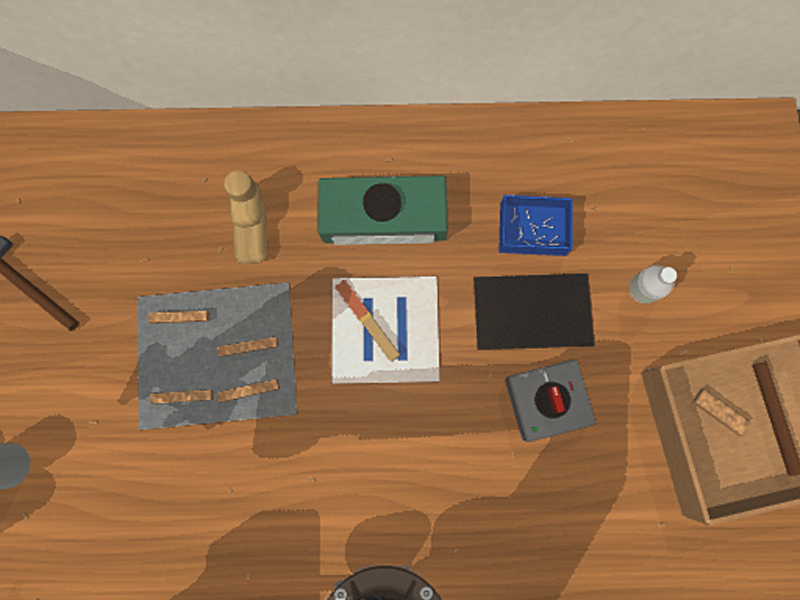

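View pics/side0b.png

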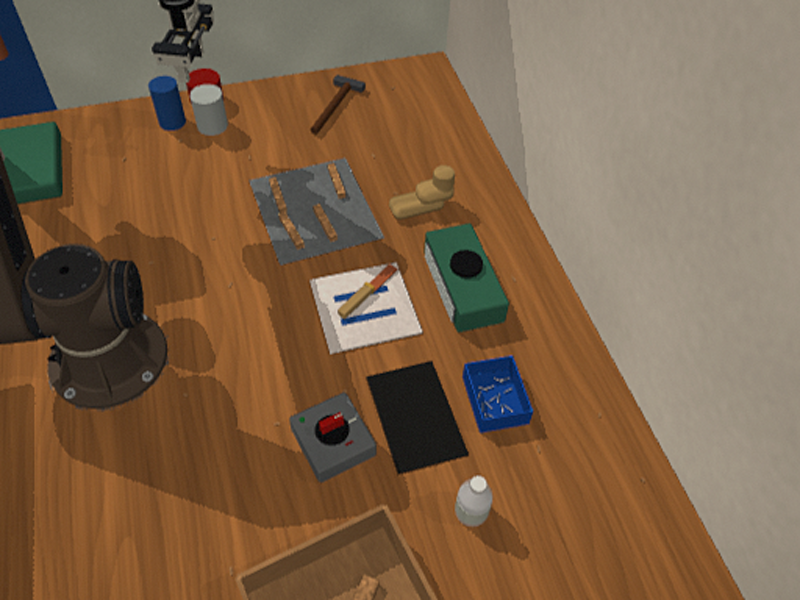

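```bash
cat > h.py <<'E'
import numpy as np,cv2
from scipy.spatial.transform import Rotation as R
from plant import ctrl
def ray(n,uv,obs=None):
    p=ctrl.camera_params(n)
    if n=="wrist":
        T=np.eye(4);T[:3,:3]=R.from_euler("xyz",obs["orientation"],degrees=True).as_matrix();T[:3,3]=obs["tool_pos"]
        M=T@p["mount"]
    else: M=p["cam_to_world"]
    uv=np.atleast_2d(uv).astype(float)
    d=np.c_[(uv[:,0]-p["cx"])/p["fx"],-(uv[:,1]-p["cy"])/p["fy"],-np.ones(len(uv))]@M[:3,:3].T
    return M[:3,3],d
def plane(n,uv,z,obs=None):
    o,d=ray(n,uv,obs);return (o+d*((z-o[2])/d[:,2])[:,None])[:,:2]
def comps(mask,amin):
    k,l,s,c=cv2.connectedComponentsWithStats(mask.astype(np.uint8))
    return [np.argwhere(l==i)[:,::-1].astype(np.float32) for i in range(1,k) if s[i,4]>=amin]
def rect(n,pts,z,obs=None):
    "centre, (long,short) mm, yaw of the long side of a blob on plane z"
    w=(plane(n,pts,z,obs)*1000).astype(np.float32)
    (c,(a,b),t)=cv2.minAreaRect(w)
    if a<b:a,b,t=b,a,t+90
    return np.round(c,1),np.round((a,b),1),round((t+90)%180-90,1),np.round(w.mean(0),1)
E
cat > m1.py <<'E'
from h import *
im=cv2.imread("pics/top0.png");hsv=cv2.cvtColor(im,cv2.COLOR_BGR2HSV).astype(int);H,S,V=hsv.transpose(2,0,1)
def roi(x0,y0,x1,y1):
    m=np.zeros(H.shape,bool);m[int(y0*.64):int(y1*.64),int(x0*.64):int(x1*.64)]=1;return m
for p in comps((S>80)&roi(142,296,290,412),60):print("strip",rect("top",p,.022),len(p))
for p in comps((H>100)&(H<130)&(S>120)&roi(332,278,440,384),30):print("blue",rect("top",p,.008),len(p))
for p in comps((S>60)&(H<30)&roi(334,279,439,376),60):print("file",rect("top",p,.024),len(p))
for p in comps(((S<40)&(V>120))&roi(325,270,445,385),300):print("board",rect("top",p,.008),len(p))
for p in comps((V<50)&roi(465,265,600,352),300):print("toolmat",rect("top",p,.004),len(p))
m=((H<8)|(H>172))&(S>150)
for p in comps(m&roi(535,380,565,420),20):
    print("knob px",p.mean(0),rect("top",p,.09),len(p))
im=cv2.imread("pics/side0.png");H,S,V=cv2.cvtColor(im,cv2.COLOR_BGR2HSV).astype(int).transpose(2,0,1)
m=((H<8)|(H>172))&(S>150)
for p in comps(m&roi(310,400,345,440),20):
    print("side knob px",p.mean(0),p.min(0),p.max(0),len(p))
E
python3 m1.py
```

```text
strip (array([566.7, 375.9]), array([111. ,  20.4]), -88.2, array([566.7, 376.2], dtype=float32)) 270
strip (array([508.4, 245.8]), array([111.7,  19.9]), -81.1, array([508.4, 245.8], dtype=float32)) 266
strip (array([428.3, 241.8]), array([111.8,  18.6]), -78.6, array([428.3, 241.8], dtype=float32)) 259
strip (array([419.7, 363.9]), array([110.9,  18.3]), -87.2, array([419.6, 363.6], dtype=float32)) 255
blue (array([583. ,  23.9]), array([27.2, 11.9]), -0.4, array([586.6,  22.7], dtype=float32)) 35
blue (array([540.3, -40.1]), array([115.8,  14.7]), 0.8, array([539.3, -40.1], dtype=float32)) 186
blue (array([510.3,  24.4]), array([58.9, 11.7]), -0.3, array([506.7,  24.8], dtype=float32)) 92
file (array([553.2,  24.3]), array([178.1,  24.2]), 35.4, array([554.7,  25.1], dtype=float32)) 476
board (array([538.6,  -9.4]), array([198.4, 196.4]), 0.2, array([534.3, -12.6], dtype=float32)) 3578
toolmat (array([ 567.9, -289.4]), array([216.8, 137.6]), -89.6, array([ 567.7, -317.7], dtype=float32)) 1819
knob px [355.62384 255.85321] (array([ 398.9, -302.1]), array([43.6, 19.6]), 12.7, array([ 397.8, -302. ], dtype=float32)) 109
side knob px [211.1     270.85715] [204. 264.] [219. 277.] 140
```

```bash
cat > go.py <<'E'
import sys
from h import *
def step(o,P,yaw):
    "tool-frame shift (mm) and turn (deg) from pose o to tool-down at P (m), yaw"
    A=R.from_euler("xyz",o["orientation"],degrees=True);B=R.from_euler("xyz",[180,0,yaw],degrees=True)
    return np.round(A.inv().apply(np.array(P)-o["tool_pos"])*1000,1),np.round((A.inv()*B).as_rotvec(degrees=True),2)
if __name__=="__main__":
    a=list(map(float,sys.argv[1:]));o=ctrl.get_obs()
    print(o["clock"],o["tool_pos"].round(4),o["orientation"].round(2),o["opening"],o["gripper_force"],o["force"].round(1))
    for i in range(0,len(a),4):
        d,t=step(o,np.array(a[i:i+3])/1000,a[i+3]);print(d,t)
E
python3 go.py 529 7 150 -144.6 529 7 12 -144.6
python3 - <<'E'
from h import *
o1,d1=ray("top",[355.6,255.9]);o2,d2=ray("side",[211.1,270.9])
A=np.c_[d1[0],-d2[0]];s=np.linalg.lstsq(A,o2-o1,rcond=None)[0]
print("knob",o1+s[0]*d1[0],o2+s[1]*d2[0])
E
```

```text
0.15 [0.2818 0.613  0.2258] [ 1.7993e+02 -1.0000e-02 -2.4690e+01] 0.08732014923874785 0.0 [ 0.2 -0.1  0.8]
[477.8 447.2  76.5] [ 4.0000e-02 -8.0000e-02  1.1991e+02]
[477.7 447.  214.5] [ 4.0000e-02 -8.0000e-02  1.1991e+02]
knob [ 0.39801538 -0.30535394  0.07532424] [ 0.39668856 -0.30526587  0.07526933]
```

Emit:
apply_moves --deltas '[{"fingers":60,"delta_pos":[36,34,0],"angular":[0,0,8]},{"fingers":60,"delta_pos":[72,68,0],"angular":[0,0,16]},{"fingers":60,"delta_pos":[108,102,0],"angular":[0,0,24]},{"fingers":60,"delta_pos":[144,136,0],"angular":[0,0,32]},{"fingers":60,"delta_pos":[180,170,0],"angular":[0,0,40]},{"fingers":60,"delta_pos":[216,204,0],"angular":[0,0,48]},{"fingers":60,"delta_pos":[252,238,0],"angular":[0,0,56]},{"fingers":60,"delta_pos":[288,272,0],"angular":[0,0,64]},{"fingers":60,"delta_pos":[324,306,0],"angular":[0,0,72]},{"fingers":60,"delta_pos":[360,340,0],"angular":[0,0,80]}]'

```text
clock: 1.15
tool_pos: [0.4672, 0.1521, 0.2268]
orientation: [-180.0, 0.0, -105.0]
force: [1.9, 0.7, 0.4]
opening: 0.0601
gripper_force: 0.0
```

```bash
python3 go.py 529 7 150 -144.6 529 7 12 -144.6
```

```text
1.15 [0.4672 0.1521 0.2268] [-1.7999e+02  3.0000e-02 -1.0499e+02] 0.06007228539856139 0.0 [1.9 0.7 0.4]
[124.2 -97.2  76.7] [-0.000e+00  3.000e-02  3.961e+01]
[124.3 -97.2 214.7] [-0.000e+00  3.000e-02  3.961e+01]
```

Emit:
apply_moves --deltas '[{"fingers":60,"delta_pos":[40,-32,25],"angular":[0,0,8]},{"fingers":60,"delta_pos":[80,-64,50],"angular":[0,0,16]},{"fingers":60,"delta_pos":[124,-97,76],"angular":[0,0,24]},{"fingers":60,"delta_pos":[124,-97,96],"angular":[0,0,32]},{"fingers":60,"delta_pos":[124,-97,116],"angular":[0,0,39.6]},{"fingers":60,"delta_pos":[124,-97,126],"angular":[0,0,39.6]},{"fingers":60,"delta_pos":[124,-97,126],"angular":[0,0,39.6]}]'

```text
clock: 1.85
tool_pos: [0.5285, 0.0093, 0.0993]
orientation: [180.0, -0.2, -144.1]
force: [0.3, 0.3, 0.7]
opening: 0.0605
gripper_force: 0.0
```

```bash
python3 - <<'E'
from h import *
cv2.imwrite("pics/w1.png",ctrl.snapshot("wrist")[:,:,::-1])
E
python3 go.py 529 7 12 -144.6
```

```text
1.9 [0.5293 0.0098 0.1006] [ 1.8000e+02 -5.0000e-02 -1.4403e+02] 0.0598309360406129 0.0 [ 0.3 -0.7  1.1]
[ 1.8 -2.  88.6] [ 0.   -0.05  0.57]
```

View pics/w1.png

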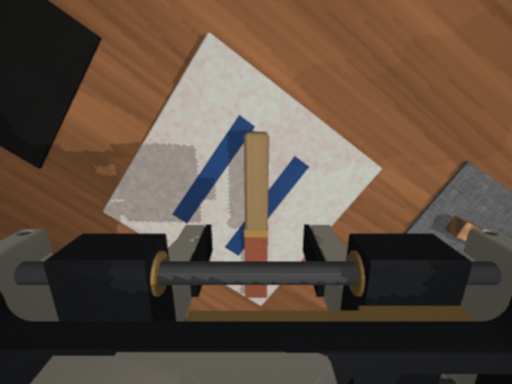

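Run:
```python
from h import *
o=ctrl.get_obs();print(plane("wrist",[[257,133],[257,234]],.028,o))
```

```text
[[ 0.48218309 -0.02466124]
 [ 0.55998052  0.03178224]]
```

Emit:
apply_moves --deltas '[{"fingers":60,"delta_pos":[1,0,40],"angular":[0,0,0]},{"fingers":50,"delta_pos":[1,0,70],"angular":[0,0,0]},{"fingers":40,"delta_pos":[1,0,85],"angular":[0,0,0.5]},{"fingers":26,"delta_pos":[1,0,88],"angular":[0,0,0.5]},{"fingers":26,"delta_pos":[1,0,88],"angular":[0,0,0.5]},{"fingers":21,"delta_pos":[1,0,88],"angular":[0,0,0.5]},{"fingers":21,"delta_pos":[1,0,88],"angular":[0,0,0.5]},{"fingers":21,"delta_pos":[1,0,88],"angular":[0,0,0.5]}]'

```text
clock: 2.7
tool_pos: [0.5296, 0.0094, 0.014]
orientation: [-180.0, 0.1, -144.7]
force: [-2.2, 2.0, 8.0]
opening: 0.0217
gripper_force: 30.0
```

Emit:
apply_moves --deltas '[{"fingers":19,"delta_pos":[0,0,0],"angular":[0,0,0]},{"fingers":19,"delta_pos":[0,0,0],"angular":[0,0,0]},{"fingers":19,"delta_pos":[0,0,0],"angular":[0,0,0]}]'

```text
clock: 3.0
tool_pos: [0.5297, 0.0094, 0.014]
orientation: [-180.0, 0.1, -144.7]
force: [-1.5, 2.1, 6.9]
opening: 0.0218
gripper_force: 30.0
```

Emit:
apply_moves --deltas '[{"fingers":16,"delta_pos":[0,0,0],"angular":[0,0,0]},{"fingers":16,"delta_pos":[0,0,0],"angular":[0,0,0]},{"fingers":16,"delta_pos":[0,0,0],"angular":[0,0,0]}]'

```text
clock: 3.3
tool_pos: [0.5296, 0.0094, 0.014]
orientation: [-180.0, 0.1, -144.7]
force: [-2.6, 1.6, 7.1]
opening: 0.0217
gripper_force: 30.0
```

Emit:
apply_moves --deltas '[{"fingers":10,"delta_pos":[0,0,0],"angular":[0,0,0]},{"fingers":10,"delta_pos":[0,0,0],"angular":[0,0,0]},{"fingers":10,"delta_pos":[0,0,0],"angular":[0,0,0]}]'

```text
clock: 3.6
tool_pos: [0.5296, 0.0094, 0.014]
orientation: [-180.0, 0.1, -144.7]
force: [-2.8, 1.5, 6.9]
opening: 0.0216
gripper_force: 30.0
```

Emit:
apply_moves --deltas '[{"fingers":22.5,"delta_pos":[0,0,0],"angular":[0,0,0]},{"fingers":22.5,"delta_pos":[0,0,0],"angular":[0,0,0]}]'

```text
clock: 3.8
tool_pos: [0.5287, 0.0089, 0.013]
orientation: [-180.0, 0.0, -144.8]
force: [-0.3, 0.3, -0.5]
opening: 0.0224
gripper_force: 0.0
```

Emit:
apply_moves --deltas '[{"fingers":21.9,"delta_pos":[0,0,0],"angular":[0,0,0]},{"fingers":21.9,"delta_pos":[0,0,0],"angular":[0,0,0]}]'

```text
clock: 4.0
tool_pos: [0.5287, 0.0088, 0.0127]
orientation: [-180.0, 0.0, -144.8]
force: [-0.4, 0.5, 2.3]
opening: 0.022
gripper_force: 3.7
```

Emit:
apply_moves --deltas '[{"fingers":21.7,"delta_pos":[0,0,0],"angular":[0,0,0]},{"fingers":21.7,"delta_pos":[0,0,0],"angular":[0,0,0]}]'

```text
clock: 4.2
tool_pos: [0.5287, 0.0089, 0.0127]
orientation: [-180.0, 0.0, -144.8]
force: [-0.4, -0.4, 3.9]
opening: 0.0218
gripper_force: 12.5
```

Emit:
apply_moves --deltas '[{"fingers":21.5,"delta_pos":[0,0,0],"angular":[0,0,0]},{"fingers":21.5,"delta_pos":[0,0,0],"angular":[0,0,0]}]'

```text
clock: 4.4
tool_pos: [0.5286, 0.0088, 0.0126]
orientation: [-180.0, -0.0, -144.8]
force: [-0.6, -1.4, 4.3]
opening: 0.0219
gripper_force: 20.8
```

Emit:
apply_moves --deltas '[{"fingers":21.3,"delta_pos":[0,0,0],"angular":[0,0,0]},{"fingers":21.3,"delta_pos":[0,0,0],"angular":[0,0,0]}]'

```text
clock: 4.6
tool_pos: [0.5286, 0.0089, 0.0126]
orientation: [-180.0, 0.0, -144.8]
force: [-0.3, -1.4, 4.5]
opening: 0.0218
gripper_force: 29.1
```

Emit:
apply_moves --deltas '[{"fingers":15,"delta_pos":[0,0,0],"angular":[0,0,0]},{"fingers":15,"delta_pos":[0,0,-20],"angular":[0,0,0]},{"fingers":15,"delta_pos":[0,0,-50],"angular":[0,0,0]},{"fingers":15,"delta_pos":[0,0,-90],"angular":[0,0,0]},{"fingers":15,"delta_pos":[0,0,-90],"angular":[0,0,0]}]'

```text
clock: 5.1
tool_pos: [0.5316, 0.0099, 0.1071]
orientation: [-179.8, 0.4, -144.7]
force: [1.5, -0.1, -0.8]
opening: 0.0217
gripper_force: 30.0
```

```bash
python3 go.py 568 -305 103 -90
```

```text
5.1 [0.5316 0.0099 0.1071] [-179.85    0.42 -144.73] 0.021709396593720242 29.999426901340485 [ 1.5 -0.1 -0.8]
[ 152.1 -278.1    3.7] [ -0.34   0.32 -54.73]
```

Emit:
apply_moves --deltas '[{"fingers":15,"delta_pos":[20,-37,0],"angular":[0,0,-7]},{"fingers":15,"delta_pos":[40,-73,0],"angular":[0,0,-14]},{"fingers":15,"delta_pos":[60,-110,0],"angular":[0,0,-21]},{"fingers":15,"delta_pos":[80,-146,0],"angular":[0,0,-28]},{"fingers":15,"delta_pos":[100,-183,0],"angular":[0,0,-35]},{"fingers":15,"delta_pos":[120,-220,0],"angular":[0,0,-42]},{"fingers":15,"delta_pos":[140,-256,0],"angular":[0,0,-49]},{"fingers":15,"delta_pos":[152,-278,0],"angular":[0,0,-54.7]},{"fingers":15,"delta_pos":[152,-278,0],"angular":[0,0,-54.7]},{"fingers":15,"delta_pos":[152,-278,0],"angular":[0,0,-54.7]}]'

```text
clock: 6.1
tool_pos: [0.564, -0.306, 0.1013]
orientation: [179.9, 0.0, -90.3]
force: [-0.4, 0.1, -1.0]
opening: 0.0217
gripper_force: 30.0
```

```bash
python3 go.py 568 -305 10 -90
```

```text
6.1 [ 0.564  -0.306   0.1013] [ 1.7991e+02  5.0000e-02 -9.0250e+01] 0.02169581879986189 29.999269545078278 [-0.4  0.1 -1. ]
[-1.  -4.1 91.3] [ 0.09  0.05 -0.25]
```

Emit:
apply_moves --deltas '[{"fingers":15,"delta_pos":[0,0,40],"angular":[0,0,0]},{"fingers":15,"delta_pos":[0,0,70],"angular":[0,0,0]},{"fingers":15,"delta_pos":[0,0,85],"angular":[0,0,0]},{"fingers":15,"delta_pos":[0,0,91],"angular":[0,0,0]},{"fingers":15,"delta_pos":[0,0,92],"angular":[0,0,0]},{"fingers":15,"delta_pos":[0,0,92],"angular":[0,0,0]}]'

```text
clock: 6.7
tool_pos: [0.5657, -0.3058, 0.0117]
orientation: [-179.9, -0.0, -90.1]
force: [0.2, -1.0, -0.2]
opening: 0.0218
gripper_force: 30.0
```

Emit:
apply_moves --deltas '[{"fingers":22,"delta_pos":[0,0,0],"angular":[0,0,0]},{"fingers":30,"delta_pos":[0,0,0],"angular":[0,0,0]},{"fingers":45,"delta_pos":[0,0,0],"angular":[0,0,0]},{"fingers":45,"delta_pos":[0,0,0],"angular":[0,0,0]},{"fingers":45,"delta_pos":[0,0,-30],"angular":[0,0,0]},{"fingers":45,"delta_pos":[0,0,-70],"angular":[0,0,0]},{"fingers":45,"delta_pos":[0,0,-110],"angular":[0,0,0]},{"fingers":45,"delta_pos":[0,0,-110],"angular":[0,0,0]}]'

```text
clock: 7.5
tool_pos: [0.5682, -0.3073, 0.1273]
orientation: [-179.4, -0.2, -90.0]
force: [-0.0, 0.3, -0.2]
opening: 0.0455
gripper_force: 0.0
```

```bash
python3 go.py 567 376 120 -88.2
```

```text
7.5 [ 0.5682 -0.3073  0.1273] [-179.44   -0.21  -90.03] 0.04554501915352439 0.0 [-0.   0.3 -0.2]
[-683.3    1.6    4.8] [-0.55 -0.22 -1.83]
```

Run:
```python
from h import *
print(plane("top",np.array([[236,262],[268,262],[225,190],[252,180],[335,238],[435,240]])*.64,.03))
```

```text
[[ 0.66712527  0.26901346]
 [ 0.66590532  0.20870116]
 [ 0.81081966  0.29509603]
 [ 0.83017762  0.24359211]
 [ 0.71031566  0.08262867]
 [ 0.70252017 -0.10696929]]
```

Emit:
apply_moves --deltas '[{"fingers":45,"delta_pos":[-45,0,0],"angular":[0,0,0]},{"fingers":45,"delta_pos":[-90,0,0],"angular":[0,0,0]},{"fingers":45,"delta_pos":[-135,0,0],"angular":[0,0,0]},{"fingers":45,"delta_pos":[-180,0,0],"angular":[0,0,0]},{"fingers":45,"delta_pos":[-225,0,0],"angular":[0,0,0]},{"fingers":45,"delta_pos":[-270,0,0],"angular":[0,0,0]},{"fingers":45,"delta_pos":[-315,0,0],"angular":[0,0,0]},{"fingers":45,"delta_pos":[-360,0,0],"angular":[0,0,0]},{"fingers":45,"delta_pos":[-400,0,0],"angular":[0,0,0]}]'

```text
clock: 8.4
tool_pos: [0.5652, 0.0963, 0.1208]
orientation: [-180.0, 0.0, -90.1]
force: [0.8, -0.2, 0.3]
opening: 0.0451
gripper_force: 0.0
```

Emit:
apply_moves --deltas '[{"fingers":45,"delta_pos":[-45,0,0],"angular":[0,0,0]},{"fingers":45,"delta_pos":[-90,0,0],"angular":[0,0,0]},{"fingers":45,"delta_pos":[-135,0,0],"angular":[0,0,0]},{"fingers":45,"delta_pos":[-180,0,0],"angular":[0,0,0]},{"fingers":45,"delta_pos":[-225,0,0],"angular":[0,0,0]},{"fingers":45,"delta_pos":[-270,0,10],"angular":[0,0,-1.8]},{"fingers":45,"delta_pos":[-283,2,20],"angular":[-0.5,-0.2,-1.8]},{"fingers":45,"delta_pos":[-283,2,20],"angular":[-0.5,-0.2,-1.8]}]'

```text
clock: 9.2
tool_pos: [0.5625, 0.3784, 0.0982]
orientation: [179.4, 0.1, -88.2]
force: [-0.4, -1.1, 0.1]
opening: 0.0449
gripper_force: 0.0
```

```bash
python3 go.py 567 376 7 -88.2
python3 - <<'E'
from h import *
cv2.imwrite("pics/w2.png",ctrl.snapshot("wrist")[:,:,::-1])
cv2.imwrite("pics/t2.png",ctrl.snapshot("top")[:,:,::-1])
E
```

```text
9.2 [0.5625 0.3784 0.0982] [ 1.7935e+02  1.1000e-01 -8.8190e+01] 0.04486490983908563 0.0 [-0.4 -1.1  0.1]
[ 2.7 -5.5 91.1] [0.65 0.11 0.02]
```

View pics/w2.png

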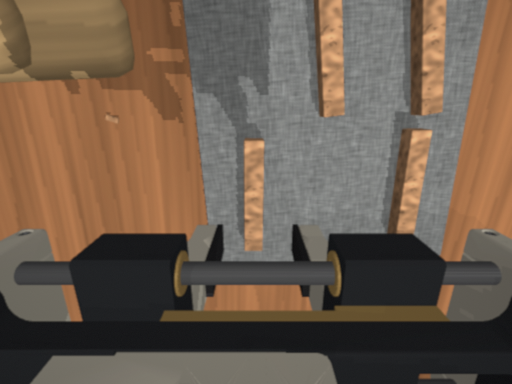

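View pics/t2.png

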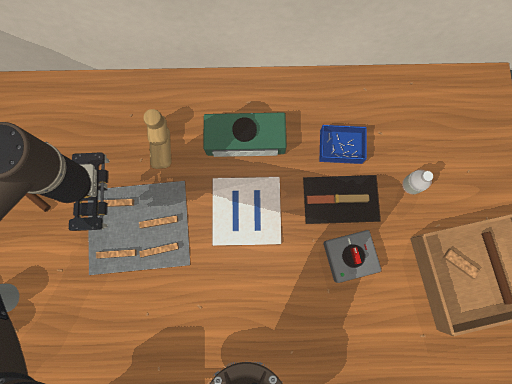

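Run:
```python
from h import *
im=cv2.imread("pics/w2.png");H,S,V=cv2.cvtColor(im,cv2.COLOR_BGR2HSV).astype(int).transpose(2,0,1)
o=ctrl.get_obs();print(o["tool_pos"],o["orientation"])
m=(S>80);m[:, :215]=0;m[252:]=0;m[:,455:]=0
for p in comps(m,300):print(p.min(0),p.max(0),rect("wrist",p,.022,o))
im=cv2.imread("pics/t2.png");H,S,V=cv2.cvtColor(im,cv2.COLOR_BGR2HSV).astype(int).transpose(2,0,1)
m=(H>100)&(H<130)&(S>120);m[:185]=0;m[240:]=0;m[:,:225]=0;m[:,270:]=0
for p in comps(m,50):print("blue",rect("top",p,.008))
m=(S>90)&(V>80);m[:180]=0;m[218:]=0;m[:,:308]=0;m[:,375:]=0
for p in comps(m,50):print("file",rect("top",p,.02))
```

```text
[0.56339933 0.3764472  0.0999459 ] [ 1.79447893e+02  1.44644095e-01 -8.82896466e+01]
[314.   0.] [343. 116.] (array([509.1, 258.3]), array([87.2, 21.5]), -81.2, array([509.5, 256. ], dtype=float32))
[411.   0.] [446. 114.] (array([429.5, 254.6]), array([87.8, 26.6]), -78.2, array([430.2, 252.8], dtype=float32))
[388. 129.] [431. 234.] (array([423.6, 361.4]), array([102.8,  26.7]), -87.2, array([423.8, 357.7], dtype=float32))
[244. 138.] [263. 250.] (array([568.3, 378.2]), array([112.1,  18. ]), -88.9, array([568.4, 374.7], dtype=float32))
[441. 181.] [454. 251.] (array([377.7, 395. ]), array([76.2, 13. ]), -75.4, array([372.9, 403.9], dtype=float32))
blue (array([538.7,  24.3]), array([115.8,  11.9]), -0.4, array([538.1,  24.2], dtype=float32))
blue (array([538.9, -40.4]), array([112.7,  11.8]), -0.9, array([535.5, -39.8], dtype=float32))
file (array([ 566.7, -277.7]), array([176.7,  25.4]), -89.1, array([ 566.1, -275.6], dtype=float32))
```

Emit:
apply_moves --deltas '[{"fingers":40,"delta_pos":[0,-4.5,40],"angular":[0.5,0.1,0]},{"fingers":30,"delta_pos":[0,-4.5,70],"angular":[0.5,0.1,0]},{"fingers":30,"delta_pos":[0,-4.5,85],"angular":[0.5,0.1,0]},{"fingers":30,"delta_pos":[0,-4.5,92],"angular":[0.5,0.1,0]},{"fingers":25,"delta_pos":[0,-4.5,92],"angular":[0.5,0.1,0]},{"fingers":22,"delta_pos":[0,-4.5,92],"angular":[0.5,0.1,0]},{"fingers":20,"delta_pos":[0,-4.5,92],"angular":[0.5,0.1,0]},{"fingers":19,"delta_pos":[0,-4.5,92],"angular":[0.5,0.1,0]},{"fingers":18.4,"delta_pos":[0,-4.5,92],"angular":[0.5,0.1,0]},{"fingers":18,"delta_pos":[0,-4.5,92],"angular":[0.5,0.1,0]}]'

```text
clock: 10.3
tool_pos: [0.5675, 0.3778, 0.0089]
orientation: [-180.0, 0.1, -88.3]
force: [0.3, 0.9, -0.3]
opening: 0.0183
gripper_force: 0.1
```

Emit:
apply_moves --deltas '[{"fingers":17.8,"delta_pos":[0,0,0],"angular":[0,0,0]},{"fingers":17.7,"delta_pos":[0,0,0],"angular":[0,0,0]},{"fingers":17.6,"delta_pos":[0,0,0],"angular":[0,0,0]},{"fingers":17.6,"delta_pos":[0,0,0],"angular":[0,0,0]}]'

```text
clock: 10.7
tool_pos: [0.5674, 0.3777, 0.0088]
orientation: [-180.0, 0.1, -88.3]
force: [-1.6, 0.8, 3.0]
opening: 0.0177
gripper_force: 16.0
```

Emit:
apply_moves --deltas '[{"fingers":17.5,"delta_pos":[0,0,-10],"angular":[0,0,0]},{"fingers":17.5,"delta_pos":[0,0,-35],"angular":[0,0,0]},{"fingers":17.5,"delta_pos":[0,0,-70],"angular":[0,0,0]},{"fingers":17.5,"delta_pos":[0,0,-100],"angular":[0,0,0]},{"fingers":17.5,"delta_pos":[0,0,-105],"angular":[0,0,0]}]'

```text
clock: 11.2
tool_pos: [0.5694, 0.3789, 0.1187]
orientation: [-179.7, 0.4, -88.2]
force: [0.7, -0.6, 0.3]
opening: 0.018
gripper_force: 20.0
```

Emit:
apply_moves --deltas '[{"fingers":17.5,"delta_pos":[35,4,0],"angular":[0,0,-8]},{"fingers":17.5,"delta_pos":[70,8,0],"angular":[0,0,-16]},{"fingers":17.5,"delta_pos":[105,12,0],"angular":[0,0,-24]},{"fingers":17.5,"delta_pos":[140,15,0],"angular":[0,0,-32]},{"fingers":17.5,"delta_pos":[175,19,0],"angular":[0,0,-40]},{"fingers":17.5,"delta_pos":[210,23,0],"angular":[0,0,-48]},{"fingers":17.5,"delta_pos":[245,27,0],"angular":[0,0,-56]},{"fingers":17.5,"delta_pos":[280,31,0],"angular":[0,0,-64]},{"fingers":17.5,"delta_pos":[315,35,0],"angular":[0,0,-72]},{"fingers":17.5,"delta_pos":[353,38,0],"angular":[0,0,-80]}]'

```text
clock: 12.2
tool_pos: [0.5395, 0.0221, 0.113]
orientation: [-179.9, 0.0, -7.9]
force: [1.4, -0.5, -0.4]
opening: 0.0178
gripper_force: 20.0
```

```bash
python3 go.py 539 24 80 0
```

```text
12.2 [0.5395 0.0221 0.113 ] [-1.7989e+02  2.0000e-02 -7.9300e+00] 0.017831239116548245 19.954777657985687 [ 1.4 -0.5 -0.4]
[-0.8 -1.7 33. ] [-0.11  0.01 -7.93]
```

Emit:
apply_moves --deltas '[{"fingers":17.5,"delta_pos":[-0.5,-1.5,20],"angular":[0,0,-8]},{"fingers":17.5,"delta_pos":[-0.5,-1.5,50],"angular":[0,0,-8]},{"fingers":17.5,"delta_pos":[-0.5,-1.5,75],"angular":[0,0,-8]},{"fingers":17.5,"delta_pos":[-0.5,-1.5,85],"angular":[0,0,-8]},{"fingers":17.5,"delta_pos":[-0.5,-1.5,85],"angular":[0,0,-8]},{"fingers":17.5,"delta_pos":[-0.5,-1.5,85],"angular":[0,0,-8]}]'

```text
clock: 12.8
tool_pos: [0.5403, 0.0253, 0.0286]
orientation: [-179.9, -0.0, -0.3]
force: [-0.5, 0.1, 0.4]
opening: 0.0178
gripper_force: 20.0
```

```bash
python3 go.py 539 24 13 0
```

```text
12.8 [0.5403 0.0253 0.0286] [-1.7989e+02 -3.0000e-02 -2.6000e-01] 0.017793494387491927 19.966316521167755 [-0.5  0.1  0.4]
[-1.3  1.4 15.6] [-0.11 -0.03 -0.26]
```

Emit:
apply_moves --deltas '[{"fingers":17.5,"delta_pos":[-1,1,8],"angular":[0,0,0]},{"fingers":17.5,"delta_pos":[-1,1,13],"angular":[0,0,0]},{"fingers":17.5,"delta_pos":[-1,1,15.5],"angular":[0,0,0]},{"fingers":17.5,"delta_pos":[-1,1,15.5],"angular":[0,0,0]},{"fingers":18,"delta_pos":[-1,1,15.5],"angular":[0,0,0]},{"fingers":20,"delta_pos":[-1,1,15.5],"angular":[0,0,0]},{"fingers":30,"delta_pos":[-1,1,15.5],"angular":[0,0,0]},{"fingers":40,"delta_pos":[-1,1,15.5],"angular":[0,0,0]}]'

```text
clock: 13.6
tool_pos: [0.5388, 0.0242, 0.0123]
orientation: [-179.9, -0.0, -0.3]
force: [-0.3, 0.2, 0.6]
opening: 0.031
gripper_force: 0.0
```

Emit:
apply_moves --deltas '[{"fingers":40,"delta_pos":[0,0,-20],"angular":[0,0,0]},{"fingers":40,"delta_pos":[0,0,-50],"angular":[0,0,0]},{"fingers":40,"delta_pos":[0,0,-90],"angular":[0,0,0]},{"fingers":40,"delta_pos":[0,0,-90],"angular":[0,0,0]}]'

```text
clock: 14.0
tool_pos: [0.542, 0.0249, 0.1075]
orientation: [-179.8, -0.5, -0.2]
force: [0.7, 1.0, -0.4]
opening: 0.0404
gripper_force: 0.0
```

```bash
python3 go.py 508.5 246 105 -81.3
```

```text
14.0 [0.542  0.0249 0.1075] [-179.77   -0.48   -0.22] 0.04035196859925058 0.0 [ 0.7  1.  -0.4]
[ -34.4 -221.     3.1] [-0.53 -0.23 81.08]
```

Emit:
apply_moves --deltas '[{"fingers":40,"delta_pos":[-4,-25,0],"angular":[0,0,8]},{"fingers":40,"delta_pos":[-8,-50,0],"angular":[0,0,16]},{"fingers":40,"delta_pos":[-12,-75,0],"angular":[0,0,24]},{"fingers":40,"delta_pos":[-16,-100,0],"angular":[0,0,32]},{"fingers":40,"delta_pos":[-20,-125,0],"angular":[0,0,40]},{"fingers":40,"delta_pos":[-24,-150,0],"angular":[0,0,48]},{"fingers":40,"delta_pos":[-28,-175,0],"angular":[0,0,56]},{"fingers":40,"delta_pos":[-31,-200,0],"angular":[0,0,64]},{"fingers":40,"delta_pos":[-34,-221,0],"angular":[0,0,72.5]},{"fingers":40,"delta_pos":[-34,-221,0],"angular":[0,0,81]}]'

```text
clock: 15.0
tool_pos: [0.5057, 0.2475, 0.1025]
orientation: [-180.0, 0.1, -81.5]
force: [-0.5, 0.9, 0.6]
opening: 0.0403
gripper_force: 0.0
```

Emit:
apply_moves --deltas '[{"fingers":40,"delta_pos":[0,0,30],"angular":[0,0,0]},{"fingers":36,"delta_pos":[0,0,60],"angular":[0,0,0]},{"fingers":36,"delta_pos":[0,0,60],"angular":[0,0,0]},{"fingers":36,"delta_pos":[0,0,60],"angular":[0,0,0]}]'

```text
clock: 15.4
tool_pos: [0.5058, 0.245, 0.0427]
orientation: [180.0, 0.0, -81.3]
force: [0.2, -0.4, 0.5]
opening: 0.0361
gripper_force: 0.0
```

```bash
python3 go.py 508.5 246 8 -81.3
```

```text
15.4 [0.5058 0.245  0.0427] [ 1.7996e+02  4.0000e-02 -8.1260e+01] 0.03605747188877889 0.0 [ 0.2 -0.4  0.5]
[-0.5 -2.9 34.7] [0.04 0.04 0.04]
```

Emit:
apply_moves --deltas '[{"fingers":36,"delta_pos":[-0.5,-3,20],"angular":[0,0,0]},{"fingers":30,"delta_pos":[-0.5,-3,30],"angular":[0,0,0]},{"fingers":26,"delta_pos":[-0.5,-3,34],"angular":[0,0,0]},{"fingers":24,"delta_pos":[-0.5,-3,34],"angular":[0,0,0]},{"fingers":22,"delta_pos":[-0.5,-3,34],"angular":[0,0,0]},{"fingers":20,"delta_pos":[-0.5,-3,34],"angular":[0,0,0]},{"fingers":19,"delta_pos":[-0.5,-3,34],"angular":[0,0,0]},{"fingers":18.4,"delta_pos":[-0.5,-3,34],"angular":[0,0,0]},{"fingers":18,"delta_pos":[-0.5,-3,34],"angular":[0,0,0]},{"fingers":17.8,"delta_pos":[-0.5,-3,34],"angular":[0,0,0]}]'

```text
clock: 16.4
tool_pos: [0.5087, 0.2463, 0.0089]
orientation: [-180.0, 0.1, -81.3]
force: [-0.2, 0.4, 1.0]
opening: 0.0176
gripper_force: 6.5
```

Emit:
apply_moves --deltas '[{"fingers":17.6,"delta_pos":[0,0,0],"angular":[0,0,0]},{"fingers":17.5,"delta_pos":[0,0,0],"angular":[0,0,0]},{"fingers":17.5,"delta_pos":[0,0,0],"angular":[0,0,0]},{"fingers":17.5,"delta_pos":[0,0,-10],"angular":[0,0,0]},{"fingers":17.5,"delta_pos":[0,0,-35],"angular":[0,0,0]},{"fingers":17.5,"delta_pos":[0,0,-70],"angular":[0,0,0]},{"fingers":17.5,"delta_pos":[0,0,-90],"angular":[0,0,0]},{"fingers":17.5,"delta_pos":[0,0,-90],"angular":[0,0,0]},{"fingers":17.5,"delta_pos":[0,0,-90],"angular":[0,0,0]}]'

```text
clock: 17.3
tool_pos: [0.5088, 0.2463, 0.0996]
orientation: [-179.9, 0.2, -81.3]
force: [-0.9, -0.7, -1.0]
opening: 0.0178
gripper_force: 19.9
```

```bash
python3 go.py 539 -40 100 0
```

```text
17.3 [0.5088 0.2463 0.0996] [-1.7992e+02  1.7000e-01 -8.1290e+01] 0.017828933261237002 19.898183941841125 [-0.9 -0.7 -1. ]
[287.6  13.5  -1.3] [-1.900e-01  8.000e-02 -8.129e+01]
```

Emit:
apply_moves --deltas '[{"fingers":17.5,"delta_pos":[32,2,0],"angular":[0,0,-8]},{"fingers":17.5,"delta_pos":[64,3,0],"angular":[0,0,-16]},{"fingers":17.5,"delta_pos":[96,5,0],"angular":[0,0,-24]},{"fingers":17.5,"delta_pos":[128,6,0],"angular":[0,0,-32]},{"fingers":17.5,"delta_pos":[160,8,0],"angular":[0,0,-40]},{"fingers":17.5,"delta_pos":[192,9,0],"angular":[0,0,-48]},{"fingers":17.5,"delta_pos":[224,11,0],"angular":[0,0,-56]},{"fingers":17.5,"delta_pos":[256,12,0],"angular":[0,0,-64]},{"fingers":17.5,"delta_pos":[288,13.5,0],"angular":[0,0,-72.5]},{"fingers":17.5,"delta_pos":[288,13.5,0],"angular":[0,0,-81]}]'

```text
clock: 18.3
tool_pos: [0.538, -0.0437, 0.097]
orientation: [-179.9, 0.2, -0.1]
force: [-0.4, 0.9, 0.3]
opening: 0.0181
gripper_force: 19.9
```

Emit:
apply_moves --deltas '[{"fingers":17.5,"delta_pos":[0,0,0],"angular":[0,0,0]},{"fingers":17.5,"delta_pos":[0,0,25],"angular":[0,0,0]},{"fingers":17.5,"delta_pos":[0,0,55],"angular":[0,0,0]},{"fingers":17.5,"delta_pos":[0,0,72],"angular":[0,0,0]},{"fingers":17.5,"delta_pos":[0,0,72],"angular":[0,0,0]},{"fingers":17.5,"delta_pos":[0,0,72],"angular":[0,0,0]}]'

```text
clock: 18.9
tool_pos: [0.5389, -0.0401, 0.0261]
orientation: [-179.9, 0.1, -0.4]
force: [0.3, 0.6, 0.8]
opening: 0.0179
gripper_force: 19.9
```

```bash
python3 go.py 539 -40 13 0
```

```text
18.9 [ 0.5389 -0.0401  0.0261] [-1.7992e+02  7.0000e-02 -3.7000e-01] 0.017883259594292177 19.896073937416077 [0.3 0.6 0.8]
[ 0.1 -0.1 13.1] [-0.08  0.07 -0.37]
```

Emit:
apply_moves --deltas '[{"fingers":17.5,"delta_pos":[0,0,7],"angular":[0,0,0]},{"fingers":17.5,"delta_pos":[0,0,11],"angular":[0,0,0]},{"fingers":17.5,"delta_pos":[0,0,13],"angular":[0,0,0]},{"fingers":17.5,"delta_pos":[0,0,13],"angular":[0,0,0]},{"fingers":18,"delta_pos":[0,0,13],"angular":[0,0,0]},{"fingers":20,"delta_pos":[0,0,13],"angular":[0,0,0]},{"fingers":30,"delta_pos":[0,0,13],"angular":[0,0,0]},{"fingers":38,"delta_pos":[0,0,13],"angular":[0,0,0]}]'

```text
clock: 19.7
tool_pos: [0.5391, -0.0404, 0.0134]
orientation: [-179.9, -0.0, -0.3]
force: [0.5, -0.8, -0.1]
opening: 0.0308
gripper_force: 0.0
```

Emit:
apply_moves --deltas '[{"fingers":38,"delta_pos":[0,0,-20],"angular":[0,0,0]},{"fingers":38,"delta_pos":[0,0,-50],"angular":[0,0,0]},{"fingers":38,"delta_pos":[0,0,-90],"angular":[0,0,0]},{"fingers":38,"delta_pos":[0,0,-90],"angular":[0,0,0]},{"fingers":38,"delta_pos":[0,0,-90],"angular":[0,0,0]}]'

```text
clock: 20.2
tool_pos: [0.5396, -0.0404, 0.1043]
orientation: [-179.8, -0.2, -0.3]
force: [-0.3, 0.6, -1.0]
opening: 0.0379
gripper_force: 0.0
```

```bash
python3 go.py 428.5 242 103 -78.5
```

```text
20.2 [ 0.5396 -0.0404  0.1043] [-1.7984e+02 -1.5000e-01 -2.9000e-01] 0.03792059867204265 0.0 [-0.3  0.6 -1. ]
[-112.5 -281.8    1.8] [-2.400e-01 -2.000e-02  7.821e+01]
```

Emit:
apply_moves --deltas '[{"fingers":38,"delta_pos":[-12,-31,0],"angular":[0,0,8]},{"fingers":38,"delta_pos":[-25,-62,0],"angular":[0,0,16]},{"fingers":38,"delta_pos":[-37,-94,0],"angular":[0,0,24]},{"fingers":38,"delta_pos":[-50,-125,0],"angular":[0,0,32]},{"fingers":38,"delta_pos":[-62,-157,0],"angular":[0,0,40]},{"fingers":38,"delta_pos":[-75,-188,0],"angular":[0,0,48]},{"fingers":38,"delta_pos":[-87,-219,0],"angular":[0,0,56]},{"fingers":38,"delta_pos":[-100,-250,0],"angular":[0,0,64]},{"fingers":38,"delta_pos":[-112.5,-282,0],"angular":[0,0,72]},{"fingers":38,"delta_pos":[-112.5,-282,0],"angular":[0,0,78.2]}]'

```text
clock: 21.2
tool_pos: [0.4267, 0.2445, 0.1028]
orientation: [180.0, 0.1, -78.6]
force: [0.7, -0.2, -0.0]
opening: 0.0381
gripper_force: 0.0
```

Emit:
apply_moves --deltas '[{"fingers":38,"delta_pos":[0,0,30],"angular":[0,0,0]},{"fingers":36,"delta_pos":[0,0,60],"angular":[0,0,0]},{"fingers":36,"delta_pos":[0,0,60],"angular":[0,0,0]},{"fingers":36,"delta_pos":[0,0,60],"angular":[0,0,0]}]'

```text
clock: 21.6
tool_pos: [0.4275, 0.2413, 0.0432]
orientation: [179.9, -0.0, -78.5]
force: [-0.5, -0.1, 0.4]
opening: 0.0363
gripper_force: 0.0
```

```bash
python3 go.py 428.5 242 8.5 -78.5
```

```text
21.6 [0.4275 0.2413 0.0432] [ 1.799e+02 -2.000e-02 -7.847e+01] 0.036284849856598404 0.0 [-0.5 -0.1  0.4]
[-0.5 -1.2 34.7] [ 0.1  -0.02  0.03]
```

Next goes to slot2a (507, −8), tool yaw −90.

Emit:
apply_moves --deltas '[{"fingers":36,"delta_pos":[-0.5,-1,20],"angular":[0,0,0]},{"fingers":30,"delta_pos":[-0.5,-1,30],"angular":[0,0,0]},{"fingers":26,"delta_pos":[-0.5,-1,34.5],"angular":[0,0,0]},{"fingers":24,"delta_pos":[-0.5,-1,34.5],"angular":[0,0,0]},{"fingers":22,"delta_pos":[-0.5,-1,34.5],"angular":[0,0,0]},{"fingers":20,"delta_pos":[-0.5,-1,34.5],"angular":[0,0,0]},{"fingers":19,"delta_pos":[-0.5,-1,34.5],"angular":[0,0,0]},{"fingers":18.4,"delta_pos":[-0.5,-1,34.5],"angular":[0,0,0]},{"fingers":18,"delta_pos":[-0.5,-1,34.5],"angular":[0,0,0]},{"fingers":17.8,"delta_pos":[-0.5,-1,34.5],"angular":[0,0,0]}]'

```text
clock: 22.6
tool_pos: [0.4288, 0.2428, 0.0094]
orientation: [-180.0, 0.1, -78.5]
force: [-0.3, 0.6, 2.0]
opening: 0.0176
gripper_force: 6.3
```

Emit:
apply_moves --deltas '[{"fingers":17.6,"delta_pos":[0,0,0],"angular":[0,0,0]},{"fingers":17.5,"delta_pos":[0,0,0],"angular":[0,0,0]},{"fingers":17.5,"delta_pos":[0,0,0],"angular":[0,0,0]},{"fingers":17.5,"delta_pos":[0,0,-10],"angular":[0,0,0]},{"fingers":17.5,"delta_pos":[0,0,-35],"angular":[0,0,0]},{"fingers":17.5,"delta_pos":[0,0,-70],"angular":[0,0,0]},{"fingers":17.5,"delta_pos":[0,0,-90],"angular":[0,0,0]},{"fingers":17.5,"delta_pos":[0,0,-90],"angular":[0,0,0]},{"fingers":17.5,"delta_pos":[0,0,-90],"angular":[0,0,0]}]'

```text
clock: 23.5
tool_pos: [0.4289, 0.2428, 0.1]
orientation: [-179.9, 0.2, -78.5]
force: [0.2, -0.4, -0.2]
opening: 0.0176
gripper_force: 19.6
```

```bash
python3 go.py 507 -8 100 -90.2
python3 - <<'E'
from h import *
im=np.ascontiguousarray(ctrl.snapshot("top")[:,:,::-1]);cv2.imwrite("pics/t3.png",im)
cv2.imwrite("pics/t3c.png",cv2.resize(im[160:290,70:390],None,fx=2.5,fy=2.5,interpolation=cv2.INTER_CUBIC))
H,S,V=cv2.cvtColor(im,cv2.COLOR_BGR2HSV).astype(int).transpose(2,0,1)
m=(S>70)&(H<30);m[:179]=0;m[242:]=0;m[:,:216]=0;m[:,278:]=0
for p in comps(m,80):print(rect("top",p,.026),len(p))
E
```

```text
23.5 [0.4289 0.2428 0.1   ] [-1.7991e+02  1.7000e-01 -7.8490e+01] 0.01764552727844227 19.647729098796844 [ 0.2 -0.4 -0.2]
[261.3 -26.5  -0.7] [-0.07  0.18 11.71]
(array([539. ,  24.5]), array([108.2,  14.6]), -0.4, array([538.4,  24.4], dtype=float32)) 227
(array([539.1, -40.6]), array([105.2,  17.4]), -1.1, array([537.9, -41.7], dtype=float32)) 222
```

View pics/t3c.png

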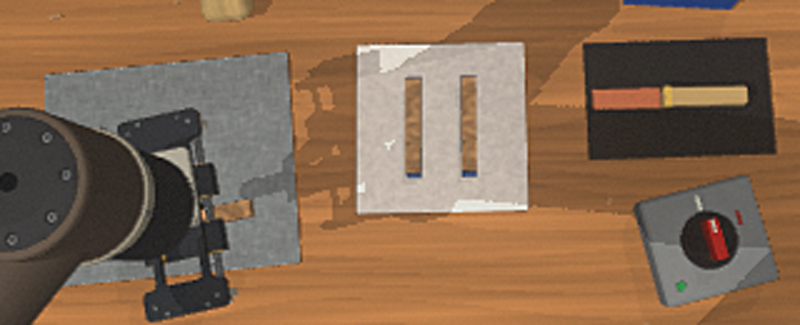

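Emit:
apply_moves --deltas '[{"fingers":17.5,"delta_pos":[33,-3,0],"angular":[0,0,1.5]},{"fingers":17.5,"delta_pos":[66,-7,0],"angular":[0,0,3]},{"fingers":17.5,"delta_pos":[99,-10,0],"angular":[0,0,4.5]},{"fingers":17.5,"delta_pos":[132,-13,0],"angular":[0,0,6]},{"fingers":17.5,"delta_pos":[165,-17,0],"angular":[0,0,7.5]},{"fingers":17.5,"delta_pos":[198,-20,0],"angular":[0,0,9]},{"fingers":17.5,"delta_pos":[231,-23,0],"angular":[0,0,10.5]},{"fingers":17.5,"delta_pos":[261,-26.5,0],"angular":[0,0,11.7]},{"fingers":17.5,"delta_pos":[261,-26.5,0],"angular":[0,0,11.7]}]'

```text
clock: 24.45
tool_pos: [0.5066, -0.0107, 0.0975]
orientation: [179.8, 0.0, -90.4]
force: [-0.4, 0.9, -0.5]
opening: 0.0175
gripper_force: 19.6
```

Emit:
apply_moves --deltas '[{"fingers":17.5,"delta_pos":[0,0,15],"angular":[0,0,0]},{"fingers":17.5,"delta_pos":[0,0,35],"angular":[0,0,0]},{"fingers":17.5,"delta_pos":[0,0,55],"angular":[0,0,0]},{"fingers":17.5,"delta_pos":[0,0,55],"angular":[0,0,0]},{"fingers":17.5,"delta_pos":[0,0,55],"angular":[0,0,0]}]'

```text
clock: 24.95
tool_pos: [0.5063, -0.0077, 0.0434]
orientation: [179.9, 0.1, -90.1]
force: [0.4, -0.2, 1.5]
opening: 0.0177
gripper_force: 19.6
```

```bash
python3 go.py 507 -8 31.3 -90.2
```

```text
24.95 [ 0.5063 -0.0077  0.0434] [ 1.7988e+02  5.0000e-02 -9.0150e+01] 0.017678943667321544 19.643574357032776 [ 0.4 -0.2  1.5]
[ 0.4 -0.7 12.1] [0.12 0.05 0.05]
```

Emit:
apply_moves --deltas '[{"fingers":17.5,"delta_pos":[0,-0.5,6],"angular":[0,0,0]},{"fingers":17.5,"delta_pos":[0,-0.5,9.5],"angular":[0,0,0]},{"fingers":17.5,"delta_pos":[0,-0.5,11.8],"angular":[0,0,0]},{"fingers":17.5,"delta_pos":[0,-0.5,11.8],"angular":[0,0,0]},{"fingers":17.8,"delta_pos":[0,-0.5,11.8],"angular":[0,0,0]},{"fingers":18.2,"delta_pos":[0,-0.5,11.8],"angular":[0,0,0]},{"fingers":20,"delta_pos":[0,-0.5,11.8],"angular":[0,0,0]},{"fingers":30,"delta_pos":[0,-0.5,11.8],"angular":[0,0,0]},{"fingers":38,"delta_pos":[0,-0.5,11.8],"angular":[0,0,0]}]'

```text
clock: 25.85
tool_pos: [0.5074, -0.0077, 0.0321]
orientation: [-180.0, 0.1, -90.2]
force: [0.0, 0.3, -0.7]
opening: 0.0312
gripper_force: 0.0
```

Emit:
apply_moves --deltas '[{"fingers":38,"delta_pos":[0,0,-20],"angular":[0,0,0]},{"fingers":38,"delta_pos":[0,0,-50],"angular":[0,0,0]},{"fingers":38,"delta_pos":[0,0,-75],"angular":[0,0,0]},{"fingers":38,"delta_pos":[0,0,-75],"angular":[0,0,0]},{"fingers":38,"delta_pos":[0,0,-75],"angular":[0,0,0]}]'

```text
clock: 26.35
tool_pos: [0.5076, -0.0077, 0.1075]
orientation: [-179.9, 0.2, -90.2]
force: [-0.2, -1.3, 0.0]
opening: 0.0379
gripper_force: 0.0
```

```bash
python3 go.py 420.5 363.5 105 -87.2
```

```text
26.35 [ 0.5076 -0.0077  0.1075] [-1.7992e+02  1.5000e-01 -9.0200e+01] 0.03793803001735526 0.0 [-0.2 -1.3  0. ]
[-370.9   88.4    3.4] [-0.09  0.15 -3.  ]
```

Emit:
apply_moves --deltas '[{"fingers":38,"delta_pos":[-41,10,0],"angular":[0,0,-0.4]},{"fingers":38,"delta_pos":[-82,20,0],"angular":[0,0,-0.7]},{"fingers":38,"delta_pos":[-123,29,0],"angular":[0,0,-1]},{"fingers":38,"delta_pos":[-165,39,0],"angular":[0,0,-1.3]},{"fingers":38,"delta_pos":[-206,49,0],"angular":[0,0,-1.7]},{"fingers":38,"delta_pos":[-247,59,0],"angular":[0,0,-2]},{"fingers":38,"delta_pos":[-288,69,0],"angular":[0,0,-2.3]},{"fingers":38,"delta_pos":[-330,79,0],"angular":[0,0,-2.7]},{"fingers":38,"delta_pos":[-371,88.5,0],"angular":[0,0,-3]},{"fingers":38,"delta_pos":[-371,88.5,20],"angular":[0,0,-3]}]'

```text
clock: 27.35
tool_pos: [0.4203, 0.3691, 0.0885]
orientation: [-179.8, 0.3, -86.9]
force: [0.6, -0.2, -0.8]
opening: 0.0381
gripper_force: 0.0
```

Emit:
apply_moves --deltas '[{"fingers":36,"delta_pos":[0,0,30],"angular":[0,0,0]},{"fingers":36,"delta_pos":[0,0,45],"angular":[0,0,0]},{"fingers":36,"delta_pos":[0,0,45],"angular":[0,0,0]},{"fingers":36,"delta_pos":[0,0,45],"angular":[0,0,0]}]'

```text
clock: 27.75
tool_pos: [0.4199, 0.3631, 0.0421]
orientation: [180.0, 0.0, -87.2]
force: [-0.8, -0.3, 0.2]
opening: 0.0359
gripper_force: 0.0
```

```bash
python3 go.py 420.5 363.5 8.8 -87.2
```

```text
27.75 [0.4199 0.3631 0.0421] [ 1.7996e+02  1.0000e-02 -8.7170e+01] 0.03592675628019261 0.0 [-0.8 -0.3  0.2]
[-0.3 -0.6 33.3] [0.04 0.01 0.03]
```

Emit:
apply_moves --deltas '[{"fingers":36,"delta_pos":[0,-0.5,20],"angular":[0,0,0]},{"fingers":30,"delta_pos":[0,-0.5,30],"angular":[0,0,0]},{"fingers":26,"delta_pos":[0,-0.5,33.3],"angular":[0,0,0]},{"fingers":24,"delta_pos":[0,-0.5,33.3],"angular":[0,0,0]},{"fingers":22,"delta_pos":[0,-0.5,33.3],"angular":[0,0,0]},{"fingers":20,"delta_pos":[0,-0.5,33.3],"angular":[0,0,0]},{"fingers":19,"delta_pos":[0,-0.5,33.3],"angular":[0,0,0]},{"fingers":18.4,"delta_pos":[0,-0.5,33.3],"angular":[0,0,0]},{"fingers":18,"delta_pos":[0,-0.5,33.3],"angular":[0,0,0]},{"fingers":17.8,"delta_pos":[0,-0.5,33.3],"angular":[0,0,0]}]'

```text
clock: 28.75
tool_pos: [0.4206, 0.3637, 0.0096]
orientation: [-180.0, 0.1, -87.2]
force: [-0.5, 0.8, 1.3]
opening: 0.0181
gripper_force: 6.3
```

Emit:
apply_moves --deltas '[{"fingers":17.6,"delta_pos":[0,0,0],"angular":[0,0,0]},{"fingers":17.5,"delta_pos":[0,0,0],"angular":[0,0,0]},{"fingers":17.5,"delta_pos":[0,0,0],"angular":[0,0,0]},{"fingers":17.5,"delta_pos":[0,0,-10],"angular":[0,0,0]},{"fingers":17.5,"delta_pos":[0,0,-35],"angular":[0,0,0]},{"fingers":17.5,"delta_pos":[0,0,-70],"angular":[0,0,0]},{"fingers":17.5,"delta_pos":[0,0,-100],"angular":[0,0,0]},{"fingers":17.5,"delta_pos":[0,0,-100],"angular":[0,0,0]},{"fingers":17.5,"delta_pos":[0,0,-100],"angular":[0,0,0]}]'

```text
clock: 29.65
tool_pos: [0.4207, 0.3638, 0.1106]
orientation: [-179.9, 0.2, -87.2]
force: [-0.3, -1.2, -1.1]
opening: 0.0179
gripper_force: 19.6
```

```bash
python3 go.py 571 -8 110 -90.2
```

```text
29.65 [0.4207 0.3638 0.1106] [-179.93    0.23  -87.2 ] 0.0178749381866484 19.593460857868195 [-0.3 -1.2 -1.1]
[ 378.7 -131.9   -0.7] [-0.06  0.23  3.  ]
```

Emit:
apply_moves --deltas '[{"fingers":17.5,"delta_pos":[42,-15,0],"angular":[0,0,0.4]},{"fingers":17.5,"delta_pos":[84,-29,0],"angular":[0,0,0.7]},{"fingers":17.5,"delta_pos":[126,-44,0],"angular":[0,0,1]},{"fingers":17.5,"delta_pos":[168,-59,0],"angular":[0,0,1.3]},{"fingers":17.5,"delta_pos":[210,-73,0],"angular":[0,0,1.7]},{"fingers":17.5,"delta_pos":[252,-88,0],"angular":[0,0,2]},{"fingers":17.5,"delta_pos":[294,-103,0],"angular":[0,0,2.3]},{"fingers":17.5,"delta_pos":[336,-117,0],"angular":[0,0,2.7]},{"fingers":17.5,"delta_pos":[379,-132,0],"angular":[0,0,3]},{"fingers":17.5,"delta_pos":[379,-132,0],"angular":[0,0,3]}]'

```text
clock: 30.65
tool_pos: [0.5713, -0.0131, 0.1072]
orientation: [179.9, 0.0, -90.5]
force: [-1.3, 0.3, -0.8]
opening: 0.0176
gripper_force: 19.6
```

Emit:
apply_moves --deltas '[{"fingers":17.5,"delta_pos":[0,0,15],"angular":[0,0,0]},{"fingers":17.5,"delta_pos":[0,0,40],"angular":[0,0,0]},{"fingers":17.5,"delta_pos":[0,0,63],"angular":[0,0,0]},{"fingers":17.5,"delta_pos":[0,0,63],"angular":[0,0,0]},{"fingers":17.5,"delta_pos":[0,0,63],"angular":[0,0,0]}]'

```text
clock: 31.15
tool_pos: [0.5705, -0.0085, 0.0452]
orientation: [179.9, 0.1, -90.2]
force: [-0.1, -0.2, 0.2]
opening: 0.0179
gripper_force: 19.6
```

```bash
python3 go.py 571 -8 31.6 -90.2
```

```text
31.15 [ 0.5705 -0.0085  0.0452] [ 1.7988e+02  6.0000e-02 -9.0160e+01] 0.017855095820074888 19.588631987571716 [-0.1 -0.2  0.2]
[-0.5 -0.6 13.6] [0.12 0.06 0.04]
```

Emit:
apply_moves --deltas '[{"fingers":17.5,"delta_pos":[0,-0.5,7],"angular":[0,0,0]},{"fingers":17.5,"delta_pos":[0,-0.5,11],"angular":[0,0,0]},{"fingers":17.5,"delta_pos":[0,-0.5,13.3],"angular":[0,0,0]},{"fingers":17.5,"delta_pos":[0,-0.5,13.3],"angular":[0,0,0]},{"fingers":17.8,"delta_pos":[0,-0.5,13.3],"angular":[0,0,0]},{"fingers":18.2,"delta_pos":[0,-0.5,13.3],"angular":[0,0,0]},{"fingers":20,"delta_pos":[0,-0.5,13.3],"angular":[0,0,0]},{"fingers":30,"delta_pos":[0,-0.5,13.3],"angular":[0,0,0]},{"fingers":38,"delta_pos":[0,-0.5,13.3],"angular":[0,0,0]}]'

```text
clock: 32.05
tool_pos: [0.5716, -0.0085, 0.0325]
orientation: [-180.0, 0.1, -90.2]
force: [-0.0, -0.2, 0.8]
opening: 0.0306
gripper_force: 0.0
```

Emit:
apply_moves --deltas '[{"fingers":38,"delta_pos":[0,0,-20],"angular":[0,0,0]},{"fingers":38,"delta_pos":[0,0,-50],"angular":[0,0,0]},{"fingers":38,"delta_pos":[0,0,-90],"angular":[0,0,0]},{"fingers":38,"delta_pos":[0,0,-130],"angular":[0,0,0]},{"fingers":38,"delta_pos":[0,0,-130],"angular":[0,0,0]}]'

```text
clock: 32.55
tool_pos: [0.5749, -0.0083, 0.1685]
orientation: [-179.4, 0.2, -90.1]
force: [0.4, 0.4, -0.2]
opening: 0.0381
gripper_force: 0.0
```

```bash
python3 go.py 398 -305 162 -167.3  398 -305 162 12.7
```

```text
32.55 [ 0.5749 -0.0083  0.1685] [-179.44    0.19  -90.12] 0.03807858966434175 0.0 [ 0.4  0.4 -0.2]
[297.1 176.3   3.8] [-0.34  0.54 77.18]
[297.1 176.3   3.8] [  -0.58   -0.37 -102.82]
```

Emit:
apply_moves --deltas '[{"fingers":38,"delta_pos":[30,18,0],"angular":[0,0,8]},{"fingers":38,"delta_pos":[60,35,0],"angular":[0,0,16]},{"fingers":38,"delta_pos":[90,53,0],"angular":[0,0,24]},{"fingers":38,"delta_pos":[120,71,0],"angular":[0,0,32]},{"fingers":38,"delta_pos":[150,88,0],"angular":[0,0,40]},{"fingers":38,"delta_pos":[180,106,0],"angular":[0,0,48]},{"fingers":38,"delta_pos":[210,124,0],"angular":[0,0,56]},{"fingers":38,"delta_pos":[240,141,0],"angular":[0,0,64]},{"fingers":38,"delta_pos":[270,160,0],"angular":[0,0,72]},{"fingers":38,"delta_pos":[297,176,0],"angular":[0,0,77]}]'

```text
clock: 33.55
tool_pos: [0.3935, -0.3063, 0.1619]
orientation: [179.9, 0.0, -167.5]
force: [0.9, -0.7, 0.9]
opening: 0.038
gripper_force: 0.0
```

Emit:
apply_moves --deltas '[{"fingers":40,"delta_pos":[0,0,0],"angular":[0,0,0]},{"fingers":40,"delta_pos":[0,0,0],"angular":[0,0,0]},{"fingers":40,"delta_pos":[0,0,0],"angular":[0,0,0]}]'

```text
clock: 33.85
tool_pos: [0.3948, -0.3048, 0.1618]
orientation: [179.9, 0.0, -167.1]
force: [0.6, -0.5, -0.0]
opening: 0.0399
gripper_force: 0.0
```

```bash
python3 go.py 398 -305 68 -167.3
python3 - <<'E'
from h import *
o=ctrl.get_obs()
w=ctrl.snapshot("wrist")[:,:,::-1]
im=np.ascontiguousarray(ctrl.snapshot("top")[:,:,::-1]);cv2.imwrite("pics/t4.png",im)
s=np.ascontiguousarray(ctrl.snapshot("side")[:,:,::-1]);cv2.imwrite("pics/s4.png",s);cv2.imwrite("pics/w4.png",w)
cv2.imwrite("pics/c4.png",np.hstack([cv2.resize(w,(400,300)),cv2.resize(im[165:265,200:333],(400,300)),]))
cv2.imwrite("pics/c4.png",np.vstack([cv2.imread("pics/c4.png"),np.hstack([cv2.resize(s[150:240,190:310],(400,300)),cv2.resize(s[220:320,170:303],(400,300))])]))
H,S,V=cv2.cvtColor(im,cv2.COLOR_BGR2HSV).astype(int).transpose(2,0,1)
m=(S>70)&(H<30);m[:179]=0;m[242:]=0;m[:,:216]=0;m[:,278:]=0
for p in comps(m,80):print("stack",rect("top",p,.044),len(p))
H,S,V=cv2.cvtColor(w,cv2.COLOR_BGR2HSV).astype(int).transpose(2,0,1)
m=((H<8)|(H>172))&(S>150)
for p in comps(m,150):print("knob",p.min(0),p.max(0),rect("wrist",p,.087,o),len(p))
E
```

```text
33.85 [ 0.3948 -0.3048  0.1618] [ 1.7990e+02  4.0000e-02 -1.6713e+02] 0.03987330603266311 0.0 [ 0.6 -0.5 -0. ]
[-3.  -1.1 93.8] [0.1  0.04 0.17]
stack (array([581.4, -86.7]), array([83.4, 35.5]), -14.3, array([580.3, -83.1], dtype=float32)) 159
stack (array([535.7,  -6.3]), array([109. , 106.3]), 88.9, array([540.9,  -3.4], dtype=float32)) 753
stack (array([481.3, -71.7]), array([74.8, 45.3]), -36.4, array([477.6, -68. ], dtype=float32)) 129
knob [249. 173.] [264. 223.] (array([ 396.9, -303.9]), array([49.6, 14.4]), 12.8, array([ 394.3, -304.5], dtype=float32)) 711
```

View pics/c4.png

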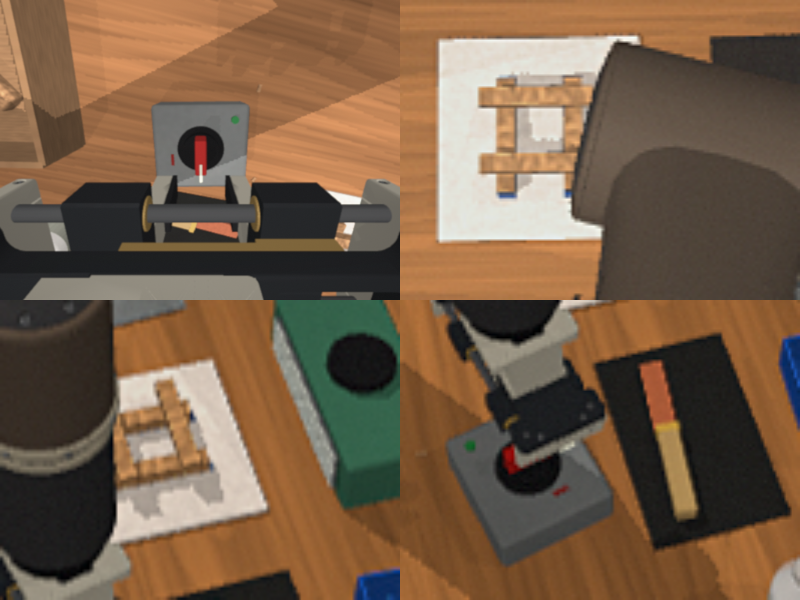

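Emit:
apply_moves --deltas '[{"fingers":40,"delta_pos":[-2.5,0,30],"angular":[0,0,0]},{"fingers":40,"delta_pos":[-2.5,0,60],"angular":[0,0,0]},{"fingers":40,"delta_pos":[-2.5,0,80],"angular":[0,0,0]},{"fingers":34,"delta_pos":[-2.5,0,90],"angular":[0,0,0]},{"fingers":28,"delta_pos":[-2.5,0,93],"angular":[0,0,0]},{"fingers":22,"delta_pos":[-2.5,0,93],"angular":[0,0,0]},{"fingers":16,"delta_pos":[-2.5,0,93],"angular":[0,0,0]},{"fingers":10,"delta_pos":[-2.5,0,93],"angular":[0,0,0]},{"fingers":10,"delta_pos":[-2.5,0,93],"angular":[0,0,0]},{"fingers":10,"delta_pos":[-2.5,0,93],"angular":[0,0,0]}]'

```text
clock: 35.0
tool_pos: [0.3978, -0.3047, 0.0698]
orientation: [180.0, 0.1, -167.2]
force: [0.2, 1.4, 6.0]
opening: 0.0136
gripper_force: 30.0
```

```bash
python3 go.py 397 -304 68 -167.3
python3 - <<'E'
from h import *
o=ctrl.get_obs();print(o["moment"],o["joint_pos"])
E
```

```text
35.0 [ 0.3978 -0.3047  0.0698] [ 1.7996e+02  1.2000e-01 -1.6716e+02] 0.013646960777513782 29.988358318805695 [0.2 1.4 6. ]
[0.6 0.9 1.8] [0.04 0.12 0.14]
[ 0.38884771 -0.05518284  0.05468571] [-15.02167016  13.70610898 -32.58399182  -0.12859095 -43.62190091
 -62.05002921]
```

Emit:
apply_moves --deltas '[{"fingers":10,"delta_pos":[0,0,0],"angular":[0,0,6]},{"fingers":10,"delta_pos":[0,0,0],"angular":[0,0,12]},{"fingers":10,"delta_pos":[0,0,0],"angular":[0,0,18]},{"fingers":10,"delta_pos":[0,0,0],"angular":[0,0,24]},{"fingers":10,"delta_pos":[0,0,0],"angular":[0,0,30]},{"fingers":10,"delta_pos":[0,0,0],"angular":[0,0,36]},{"fingers":10,"delta_pos":[0,0,0],"angular":[0,0,42]},{"fingers":10,"delta_pos":[0,0,0],"angular":[0,0,48]},{"fingers":10,"delta_pos":[0,0,0],"angular":[0,0,54]},{"fingers":10,"delta_pos":[0,0,0],"angular":[0,0,60]}]'

```text
clock: 36.0
tool_pos: [0.3978, -0.3045, 0.0698]
orientation: [179.9, 0.0, 132.6]
force: [-0.5, 2.5, 6.8]
opening: 0.0137
gripper_force: 30.0
```

Emit:
apply_moves --deltas '[{"fingers":10,"delta_pos":[0,0,0],"angular":[0,0,3]},{"fingers":10,"delta_pos":[0,0,0],"angular":[0,0,6]},{"fingers":10,"delta_pos":[0,0,0],"angular":[0,0,8]},{"fingers":10,"delta_pos":[0,0,0],"angular":[0,0,9]},{"fingers":10,"delta_pos":[0,0,0],"angular":[0,0,9]},{"fingers":10,"delta_pos":[0,0,0],"angular":[0,0,9]}]'

```text
clock: 36.6
tool_pos: [0.3979, -0.3045, 0.0698]
orientation: [179.9, -0.0, 123.9]
force: [-1.1, 2.3, 6.0]
opening: 0.0137
gripper_force: 30.0
```

Run:
```python
from h import *
o=ctrl.get_obs();print(o["moment"],o["force"],o["orientation"],o["opening"])
w=ctrl.snapshot("wrist")[:,:,::-1];cv2.imwrite("pics/w5.png",w)
```

```text
[ 0.94737693 -0.25461506  0.18238392] [-1.1294199  2.321915   5.9526442] [ 1.79871495e+02 -2.45515193e-03  1.23853116e+02] 0.013698866779254104
```

View pics/w5.png

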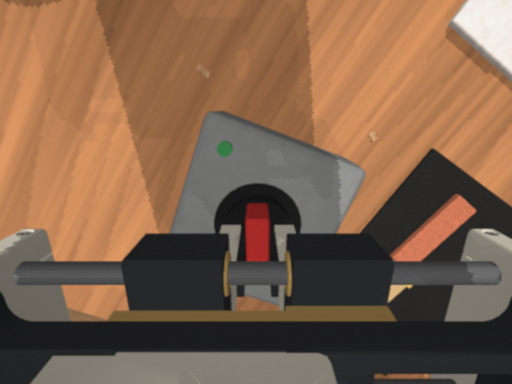

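Emit:
apply_moves --deltas '[{"fingers":10,"delta_pos":[0,0,0],"angular":[0,0,1]},{"fingers":10,"delta_pos":[0,0,0],"angular":[0,0,1.5]},{"fingers":10,"delta_pos":[0,0,0],"angular":[0,0,1.5]},{"fingers":10,"delta_pos":[0,0,0],"angular":[0,0,1.5]},{"fingers":10,"delta_pos":[0,0,0],"angular":[0,0,1.5]},{"fingers":10,"delta_pos":[0,0,0],"angular":[0,0,1.5]},{"fingers":10,"delta_pos":[0,0,0],"angular":[0,0,1.5]},{"fingers":10,"delta_pos":[0,0,0],"angular":[0,0,1.5]},{"fingers":10,"delta_pos":[0,0,0],"angular":[0,0,1.5]},{"fingers":10,"delta_pos":[0,0,0],"angular":[0,0,1.5]}]'

```text
clock: 37.65
tool_pos: [0.3979, -0.3045, 0.0698]
orientation: [179.9, -0.0, 122.4]
force: [0.4, 3.5, 7.1]
opening: 0.014
gripper_force: 30.1
```

Emit:
apply_moves --deltas '[{"fingers":10,"delta_pos":[0,0,0],"angular":[0,0,0]},{"fingers":10,"delta_pos":[0,0,0],"angular":[0,0,0]},{"fingers":10,"delta_pos":[0,0,0],"angular":[0,0,0]},{"fingers":10,"delta_pos":[0,0,0],"angular":[0,0,0]},{"fingers":10,"delta_pos":[0,0,0],"angular":[0,0,0]}]'

```text
clock: 38.15
tool_pos: [0.3979, -0.3045, 0.0698]
orientation: [179.9, -0.0, 122.4]
force: [0.5, 2.3, 6.9]
opening: 0.0139
gripper_force: 30.1
```

Run:
```python
from h import *
o=ctrl.get_obs();print(o["moment"],o["force"],o["orientation"],o["opening"],o["gripper_force"])
```

```text
[ 0.94497504 -0.18691055  0.46360548] [0.50224276 2.32299116 6.91501148] [ 1.79880599e+02 -5.22555846e-03  1.22387853e+02] 0.013907969592044572 30.146902799606323
```

Emit:
apply_moves --deltas '[{"fingers":10,"delta_pos":[0,0,0],"angular":[0,0,-7]},{"fingers":10,"delta_pos":[0,0,0],"angular":[0,0,-14]},{"fingers":10,"delta_pos":[0,0,0],"angular":[0,0,-21]},{"fingers":10,"delta_pos":[0,0,0],"angular":[0,0,-28]},{"fingers":10,"delta_pos":[0,0,0],"angular":[0,0,-35]},{"fingers":10,"delta_pos":[0,0,0],"angular":[0,0,-42]},{"fingers":10,"delta_pos":[0,0,0],"angular":[0,0,-49]},{"fingers":10,"delta_pos":[0,0,0],"angular":[0,0,-56]},{"fingers":10,"delta_pos":[0,0,0],"angular":[0,0,-63]},{"fingers":10,"delta_pos":[0,0,0],"angular":[0,0,-69]}]'

```text
clock: 39.15
tool_pos: [0.3977, -0.3047, 0.0698]
orientation: [180.0, 0.1, -168.4]
force: [0.3, 0.9, 6.9]
opening: 0.0135
gripper_force: 30.0
```

Emit:
apply_moves --deltas '[{"fingers":14,"delta_pos":[0,0,0],"angular":[0,0,0]},{"fingers":20,"delta_pos":[0,0,0],"angular":[0,0,0]},{"fingers":30,"delta_pos":[0,0,0],"angular":[0,0,0]},{"fingers":44,"delta_pos":[0,0,0],"angular":[0,0,0]},{"fingers":44,"delta_pos":[0,0,0],"angular":[0,0,0]},{"fingers":44,"delta_pos":[0,0,-30],"angular":[0,0,0]},{"fingers":44,"delta_pos":[0,0,-70],"angular":[0,0,0]},{"fingers":44,"delta_pos":[0,0,-110],"angular":[0,0,0]},{"fingers":44,"delta_pos":[0,0,-150],"angular":[0,0,0]},{"fingers":44,"delta_pos":[0,0,-190],"angular":[0,0,0]}]'

```text
clock: 40.15
tool_pos: [0.3966, -0.3046, 0.2605]
orientation: [179.9, 0.0, -168.7]
force: [1.7, -0.1, 0.5]
opening: 0.0439
gripper_force: 0.0
```

Emit:
apply_moves --deltas '[{"fingers":44,"delta_pos":[0,-40,0],"angular":[0,0,0]},{"fingers":44,"delta_pos":[0,-80,0],"angular":[0,0,0]},{"fingers":44,"delta_pos":[0,-120,0],"angular":[0,0,0]},{"fingers":44,"delta_pos":[0,-160,0],"angular":[0,0,0]},{"fingers":44,"delta_pos":[0,-160,0],"angular":[0,0,0]},{"fingers":44,"delta_pos":[0,-160,0],"angular":[0,0,0]}]'

```text
clock: 40.75
tool_pos: [0.4279, -0.4622, 0.2572]
orientation: [179.8, -0.1, -168.8]
force: [-0.1, 0.6, 0.6]
opening: 0.0437
gripper_force: 0.0
```

```bash
python3 - <<'E'
from h import *
im=np.ascontiguousarray(ctrl.snapshot("top")[:,:,::-1]);s=np.ascontiguousarray(ctrl.snapshot("side")[:,:,::-1])
cv2.imwrite("pics/c6.png",np.hstack([cv2.resize(im[130:300,200:400],(400,340)),cv2.resize(s[120:320,140:340],(400,400))[:340]]))
H,S,V=cv2.cvtColor(im,cv2.COLOR_BGR2HSV).astype(int).transpose(2,0,1)
m=((H<8)|(H>172))&(S>150);m[:243]=0;m[270:]=0;m[:,:342]=0;m[:,362:]=0
for p in comps(m,20):print("knob",rect("top",p,.09),len(p))
E
python3 go.py 400 -300 250 0
```

```text
40.85 [ 0.4281 -0.4611  0.2583] [ 179.86   -0.   -168.69] 0.044085563265583286 0.0 [ 1.2  0.5 -0.5]
[ -4.1 163.5   8.7] [ 2.0000e-02  2.1000e-01 -1.6869e+02]
```

View pics/c6.png

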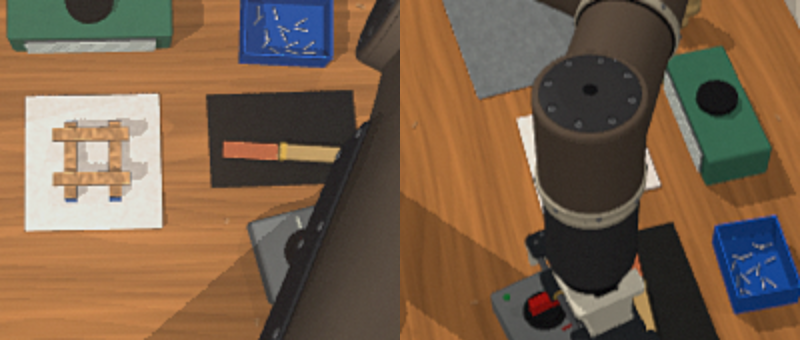

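Run:
```python
from h import *
im=np.ascontiguousarray(ctrl.snapshot("side")[:,:,::-1])
H,S,V=cv2.cvtColor(im,cv2.COLOR_BGR2HSV).astype(int).transpose(2,0,1)
m=((H<8)|(H>172))&(S>150);m[:250]=0;m[285:]=0;m[:,:195]=0;m[:,225:]=0
ps=comps(m,20)
for p in ps:print(p.mean(0),p.min(0),p.max(0),len(p))
if any(abs(p.mean(0)-[211.1,270.9]).max()<1.5 and abs(len(p)-140)<25 for p in ps): print(ctrl.close_job())
```

```text
[210.125   271.44168] [204. 266.] [219. 277.] 120
the job is handed in; nothing more can be done
None
```

I handed the job in after 41 s of robot time, and nothing failed along the way; the verdict did not come back. All four cork strips present are stacked two by two on the board, the file lies on the tool mat, and the knob was held at its stop for about 1.5 s. I turned the knob back to about rest in the grip before letting go, and the last picture shows it near its starting position.

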